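# Hang the collared glass tube on the carousel's bare peg

### The job

First turn the tube carousel by its top handle until its one bare peg stands over the red pointer of the foot, and let go. Then take the amber tube standing on the bench and hang it mouth-down on that sloping peg, feeling gently for the key so that the notch of its collar drops over it and the collar lies flush on the seat; leave it there with the peg still over the pointer, and leave the other things on the bench alone.

Things in the scene. Friction and masses are not known exactly. Their poses are not given: they have to be found in the camera images.
- carousel: fixed foot of the tube carousel: dark steel disc 170 mm across; origin on the bench under the upright turning axis; its -x axis points along the red pointer, roughly to the robot
- pointer (a point): top of the red round end of the pointer on the foot, 155 mm from the turning axis, 8 mm above the bench
- head (a joint): angle of the turning head, rad, counter-clockwise from above positive, no end stops; 0 (or any whole turn) when the bare peg is over the pointer. About 0.15 N m of friction; stays where left. It has five pegs at 72 degrees; four carry fixed green tubes (36 mm thick, tops 206 mm above the bench, up to 143 mm from the axis), one is bare
- handle (a point): centre of the black bar handle on top of the head, on the turning axis, 242 mm above the bench: bar 64 mm long, 14 mm thick, 36 mm high (224 to 260 mm above the bench), upright sides; its long side lies in the plane of the bare peg. Grip it across its thickness from above
- peg (a point): the bare steel peg: 25 mm thick, round-nosed, tip 71 mm beyond its seat, leaning 28 degrees from vertical, outward from the turning axis. Origin: middle of the seat face, 75 mm from the turning axis and 100 mm above the bench. z runs out along the peg, x points up the slope of the seat, towards the turning axis
- seat_mid (a point): middle of the seat at the peg's foot (same point as the peg's origin): a dark disc 52 mm across, square to the peg. On it, on the peg's +x side, stands an orange key 6 mm wide, 10 to 23 mm from the peg's axis, 10 mm high, flat top. Seat and key are clamped up to 0.5 rad either way round the peg from there, different each time, not measured: feel for it; it turns only above 0.6 N m
- tube: amber glass tube standing mouth-down: 110 mm tall, 36 mm thick, top closed, bore 28 mm; brass collar 48 mm across on its lowest 12 mm. A 9 mm wide notch passes through the collar wall over its full height on the +x side (white stripe above). About 0.18 kg. Origin: middle of the mouth, z to the closed end. Hung right, its origin and axes lie on the peg's, but for the key's turn
- pot: bystander: terracotta pot with glass rods, 116 mm across, 133 mm tall, origin under its centre
- cup: bystander: white cup, 80 mm across, 60 mm tall, origin under its centre
- plain_tube: bystander: plain green glass piece without collar, 36 mm across, 95 mm tall, origin under its centre
- paddle: bystander: flat paddle with wooden handle lying near the robot, about 250 mm long
- tweezers: bystander: steel tweezers lying on the bench, 160 mm long
- cork_ring: bystander: cork disc 90 mm across, 22 mm high
- graphite_block: bystander: black block 80 x 50 x 20 mm
Not all that is in view belongs to the job. What is meant by the tube is not blue, pink or purple, and is the smaller of those in its own colour.

How it is judged:
By the outcome, as a careful person would: the job done as asked, in the order asked, and still so for the second after the job is handed in, with the robot touching nothing.
It also fails if it takes over 72 s, if anything falls off the work surface, if the arm or the gripper's body presses on something with over 40 N, if the wrist force passes 120 N, or if a joint passes its speed limit or range.

### The arm

A 6-joint arm with a two-finger parallel gripper is mounted at the origin on the work surface. World frame = base frame: x ahead of the robot, y to its left, z up, the work surface at z = 0. Lengths are in m, angles in degrees, forces in N, time in s.
With the tool pointing down it reaches from about 0.275 to 1 m from the base axis. Payload 8.4 kg.
Tool frame: the origin (TCP) lies at the very end of the fingers, on their centre line; the grasp point (between the pads) lies 19 mm behind it; z points along the fingers, y is the line along which they close (so a half turn about z gives the same grasp; the last joint's range is limited). The gripper opens to 85 mm and grips with 20 to 120 N. Pads are 22 mm wide; open, the fingers measure 114 mm over their backs; the gripper's body (76 mm by 85 mm) begins 54 mm behind the grasp point. The pads swing forward as they close: fully open they stand 13 mm farther back than shut.
Start: joints at [75.206, 20.225, 93.587, -0, 66.188, -0.138], TCP at [0.158, 0.605, 0.207] pointing down, gripper open.
Joint ranges: [-150.9, 150.9], [-52.94, 120.26], [3.33, 152.33], [-74.26, 254.26], [0, 154.13], [-172.89, 172.89]. Speed limits (degrees/s): [127.2, 127.2, 159.86, 180, 180, 180].

### API

Orientations are given as a 3x3 rotation matrix whose columns are the frame's x, y, z axes.
In Python, from workcell import arm gives the robot as it stands.
- The arm moves only by the shell command python3 -m pendant 'ROWS' [FORCE]. ROWS is JSON, a list of rows, each an object of numbers: "gripper": the opening, from 0 (shut) to 1 (fully open); "dx", "dy", "dz": the shift along the tool's x, y, z scaled (see below); "wx", "wy", "wz": the turn, a rotation vector about the tool's x, y, z scaled (see below). A call has 1 to 8 rows; each row is the pose to reach, as a shift and turn from the pose commanded when the call began, along the tool's axes at that moment; what a row does not reach only later rows make up. The controller multiplies each number of a shift by 0.75 m and each number of a turn by pi/4 rad. A row lasts 1/12 s, in which the tool goes at most 41.7 mm and 7.16 degrees, less where a joint would pass 70% of its speed; a pose out of reach is approached as far as the arm can. A call with a number of a shift or a turn outside -1 to 1 is refused whole. A call with a gripper value outside its range is refused whole. The fingers move at their own pace and stop on an object; FORCE is the grip in N (left out, the last holds). Time passes only in rows, so rows that repeat a pose let the fingers close. It gives the time, the measured TCP pose, the force, the opening and the grip force at its end, in the units of the state.
- arm.get_state(): the state, without advancing time (a new reading comes with each control period).
- arm.grab_frame(name): name is "scene" or "top" or "wrist"; returns the picture (400x640x3 uint8, blue, green, red); there is no depth.
- arm.camera_info(name): a dict with "mtx" (3x3 intrinsics, pixels), "rvec" (rotation vector, rad) and "tvec" (3), from world to camera coordinates, as OpenCV has them. Camera axes: x right, y down, z forward; pixel columns grow to the right and rows downward; lengths in m; the calibration is good to about 2 mm. The wrist camera is an equidistant fisheye: a pixel r from the principal point sees the ray r / f radians off the axis. A picture is of the moment at which its call begins: read the wrist's pose just before it. camera_info takes no time and is no camera call; for the wrist camera it gives the pose at the moment of the call.
- arm.hand_in(): hands the job in; it is judged then, once.
Trained networks look in the newest picture that a camera, given by its name, has taken for a name from the list of things; names that differ only in an ending like _2 or _b are one class to them, and where a whole thing is asked for, a point or a joint stands for the part that bears it (a point fixed in the world has none). Each returns a list of dicts, best first, with "score" (0 to 1); they miss things now and then, are a little off and sometimes report something else, mostly with a low value. They report only what shows in the picture. A call takes as long as a camera call. They do not tell look-alikes from the thing itself.
- arm.find_in(camera, thing): "xy" ([column, row] in pixels, amid what is visible of it).
- arm.outline_of(camera, thing): "mask" (400x640 bool, what is visible of it) and "xy" ([column, row] in pixels, amid what is visible of it).
The state is a dict: "t": time; "joints": joint angles; "qvel": joint speeds; "joint_torque": joint torques, N m; "tcp_pos": TCP position; "ee_rot": TCP orientation; "contact_force": force on the tool from outside, world axes, zero at the start; "torque": the same for the moment, N m; "width": finger opening in m; "grasp_force": force on a finger pad.
Only numpy, scipy, OpenCV 4.12 (cv2) and the standard library are available. Lean on these libraries where they do the work, as an engineer would, in place of code of your own. Each camera call takes 0.05 s, during which the arm holds its last target. There are 200 camera calls.

## Working session

There is one attempt and no reset: what is moved stays moved. The work goes in short steps, Python scripts to look and compute and a shell command to move; the robot and the scene stay as the last step left them, time stands still between calls to the robot, and variables do not carry over. Pictures are saved under pics/ and viewed, at most 12 in all, crops included, and the job is handed in when it is done.

```bash
ls; mkdir -p pics; cat > h.py <<'E'
import numpy as np, cv2, json
from workcell import arm
def cam(n):
    c=arm.camera_info(n); R=cv2.Rodrigues(np.array(c["rvec"],float))[0]; return np.array(c["mtx"],float),R,np.array(c["tvec"],float).ravel()
def ray(n,xy,C=None):
    K,R,t=C or cam(n); x=(xy[0]-K[0,2])/K[0,0]; y=(xy[1]-K[1,2])/K[1,1]
    if n=="wrist":
        r=np.hypot(x,y); d=np.array([x/r*np.sin(r),y/r*np.sin(r),np.cos(r)]) if r>0 else np.array([0,0,1.])
    else: d=np.array([x,y,1.])
    d=R.T@d; return -R.T@t,d/np.linalg.norm(d)
def onz(n,xy,z,C=None):
    o,d=ray(n,xy,C); return o+d*(z-o[2])/d[2]
def proj(n,P,C=None):
    K,R,t=C or cam(n); p=R@np.array(P,float)+t
    if n=="wrist":
        r=np.hypot(p[0],p[1]); th=np.arctan2(r,p[2]); q=np.array([p[0],p[1]])/max(r,1e-9)*th
    else: q=p[:2]/p[2]
    return np.array([K[0,0]*q[0]+K[0,2],K[1,1]*q[1]+K[1,2]])
def tri(obs):
    A=np.zeros((3,3));b=np.zeros(3)
    for o,d in obs:
        M=np.eye(3)-np.outer(d,d);A+=M;b+=M@o
    return np.linalg.solve(A,b)
def rows(Rt,pt,s=None):
    "numbers for target pose from current measured pose"
    s=s or arm.get_state(); R=np.array(s["ee_rot"]);p=np.array(s["tcp_pos"])
    w=cv2.Rodrigues(R.T@Rt)[0].ravel()/(np.pi/4); d=R.T@(np.array(pt)-p)/.75
    return np.round(d,4),np.round(w,4)
E
python3 - <<'E'
from h import *
s=arm.get_state();print({k:np.round(v,3).tolist() for k,v in s.items()})
f={n:arm.grab_frame(n) for n in("scene","top")}
for n in f: cv2.imwrite(f"pics/{n}0.png",f[n])
for th in("tube","carousel","pointer","handle","peg","pot","cup","plain_tube"):
  for n in("scene","top"):
    print(th,n,[(np.round(r["xy"]).tolist(),round(r["score"],2)) for r in arm.find_in(n,th)[:5]])
for n in f: 
    K,R,t=cam(n);print(n,K[0,0],-R.T@t, R[2])
E
```

```text
pics
{'t': 0.0, 'joints': [75.206, 20.261, 93.629, 0.001, 66.188, -0.137], 'qvel': [-0.012, 0.055, 0.091, -0.049, 0.022, 0.03], 'joint_torque': [-0.0, -60.527, -34.206, 0.0, 0.01, 0.0], 'tcp_pos': [0.158, 0.604, 0.206], 'ee_rot': [[-0.967, 0.253, -0.0], [0.253, 0.967, -0.001], [0.0, -0.001, -1.0]], 'contact_force': [-0.021, 0.177, 0.235], 'torque': [-0.004, -0.006, 0.005], 'grasp_force': 0.0, 'width': 0.085}
tube scene [([350.0, 191.0], 0.82), ([363.0, 177.0], 0.79), ([380.0, 192.0], 0.78), ([334.0, 168.0], 0.78), ([361.0, 158.0], 0.46)]
tube top [([231.0, 228.0], 0.74), ([262.0, 240.0], 0.72), ([257.0, 183.0], 0.71), ([250.0, 213.0], 0.5), ([280.0, 212.0], 0.45)]
carousel scene [([345.0, 247.0], 0.82)]
carousel top [([342.0, 168.0], 0.78), ([471.0, 195.0], 0.27)]
pointer scene [([342.0, 246.0], 0.7)]
pointer top [([341.0, 171.0], 0.6)]
handle scene [([344.0, 237.0], 0.85)]
handle top [([344.0, 166.0], 0.62), ([245.0, 212.0], 0.5), ([176.0, 270.0], 0.48), ([412.0, 268.0], 0.21)]
peg scene [([341.0, 238.0], 0.94)]
peg top [([344.0, 169.0], 0.87)]
pot scene [([429.0, 166.0], 0.63)]
pot top [([193.0, 167.0], 0.96)]
cup scene [([228.0, 336.0], 0.94)]
cup top [([469.0, 192.0], 0.6), ([252.0, 140.0], 0.51)]
plain_tube scene [([343.0, 248.0], 0.6), ([413.0, 210.0], 0.56), ([429.0, 166.0], 0.3)]
plain_tube top [([251.0, 144.0], 0.46)]
scene 479.7601824386406 [ 1.08763859 -0.78788646  1.31215232] [-0.39219109  0.51621019 -0.76138899]
top 432.1447875046539 [ 0.3190851  -0.00630523  1.45145989] [ 0.14442974  0.00536553 -0.98950051]
```

View pics/scene0.png

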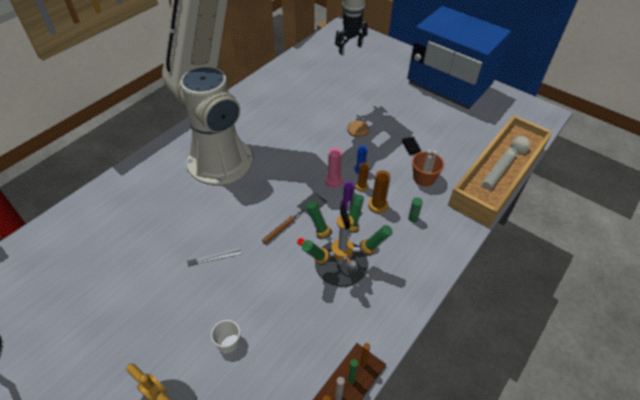

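View pics/top0.png

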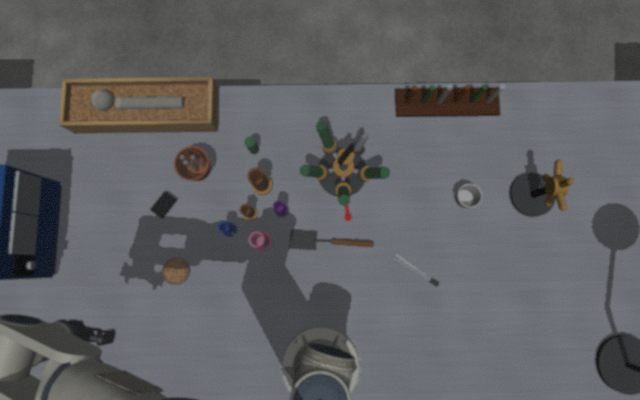

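The top picture shows the carousel at about (344,165) with its red pointer at (347,215), and green tubes at upper left, left, right and below, so the bare peg is at upper right. There are two amber tubes: the small one at scene (363,177) / top (249,212), and the large one at scene (380,192) / top (260,180). The smaller one fits the description. I'll confirm it in an enlarged crop.

```bash
python3 - <<'E'
from h import *
s=cv2.imread("pics/scene0.png");t=cv2.imread("pics/top0.png")
a=cv2.resize(s[140:290,280:440],None,fx=3.75,fy=3.75,interpolation=cv2.INTER_CUBIC)[:,:]
b=cv2.resize(t[115:255,215:405],None,fx=2.1,fy=2.1,interpolation=cv2.INTER_CUBIC)
a=cv2.resize(s[140:290,285:435],(400,400),interpolation=cv2.INTER_CUBIC)
im=np.zeros((400,800,3),np.uint8);im[:,:400]=a;im[:b.shape[0],400:400+b.shape[1]]=b[:400,:400]
cv2.imwrite("pics/c1.png",np.clip(im*1.5,0,255).astype(np.uint8))
for n in("scene","top"):
  f=arm.grab_frame(n)
  for r in arm.outline_of(n,"tube")[:7]:
    m=r["mask"];print(n,np.round(r["xy"]),round(r["score"],2),m.sum(),np.median(f[m],0))
  r=arm.outline_of(n,"handle")[0];ys,xs=np.nonzero(r["mask"]);print("h",r["xy"],xs.min(),xs.max(),ys.min(),ys.max())
  # red pointer
  hsv=cv2.cvtColor(f,cv2.COLOR_BGR2HSV);m=((hsv[...,0]<6)|(hsv[...,0]>174))&(hsv[...,1]>180)&(hsv[...,2]>90)
  k,l,st,ce=cv2.connectedComponentsWithStats(m.astype(np.uint8));print([(st[i].tolist(),ce[i].round(1).tolist()) for i in range(1,k) if st[i,4]>5])
E
```

```text
scene [336. 170.] 0.91 614 [ 74.  58. 106.]
scene [378. 193.] 0.81 648 [13. 42. 69.]
scene [366. 177.] 0.79 258 [16. 40. 66.]
scene [361. 156.] 0.7 227 [84. 41. 21.]
scene [351. 189.] 0.55 255 [71. 26. 52.]
h [345.2, 239.5] 302 392 194 275
[([298, 239, 6, 5, 22], [300.1, 240.8])]
top [260. 240.] 0.81 311 [73. 62. 93.]
top [228. 229.] 0.68 226 [74. 46. 36.]
top [249. 212.] 0.67 192 [41. 56. 74.]
top [280. 208.] 0.63 197 [76. 43. 61.]
top [257. 182.] 0.56 463 [40. 55. 73.]
h [340.6, 166.5] 300 390 121 205
[([346, 214, 4, 5, 13], [347.4, 216.1])]
```

View pics/c1.png

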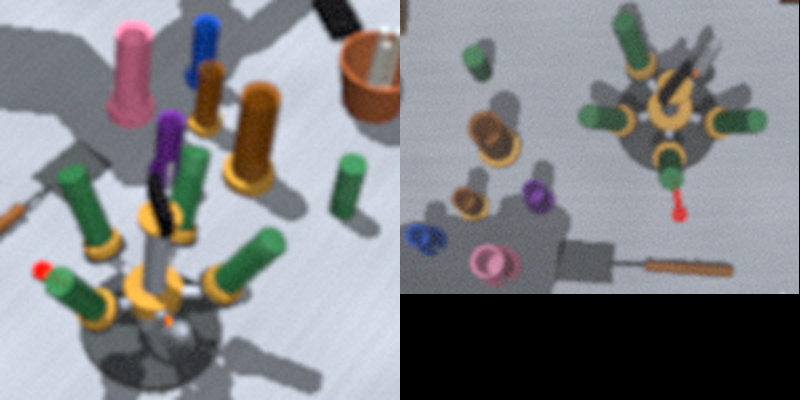

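The small amber tube is at top (249,212) and scene (365,177), with a brass collar; the large amber one beside it is visibly bigger. The bare peg shows at crop (705,50), upper right in the top view, and the handle bar is in line with it.

```bash
python3 - <<'E'
from h import *
for n,xy in(("top",(347.4,216.1)),("scene",(300.1,240.8))): print("pointer",onz(n,xy,.008))
print("handle",onz("top",(347.6,154.5),.242),onz("scene",(345,217),.242), tri([ray("top",(347.6,154.5)),ray("scene",(345,217))]))
print("bar dir", onz("top",(400,0),.26)*0+onz("top",((690-400)/2.1+215,65/2.1+115),.26)-onz("top",((665-400)/2.1+215,100/2.1+115),.26))
t={n:cv2.imread(f"pics/{n}0.png") for n in("top","scene")}
print("tube",tri([ray("top",(249,212)),ray("scene",(365.5,177))]))
print("top centre guess",onz("top",((463-400)/2.1+215,198/2.1+115),.11),onz("scene",(285+210/2.667,140+70/2.667),.11))
print("foot disc",onz("top",(344,168),.0))
print("big tube",tri([ray("top",(257,182)),ray("scene",(378,193))]),"purple",tri([ray("top",(280,208)),ray("scene",(350,191))]))
E
```

```text
pointer [ 0.48319989 -0.09334991  0.008     ]
pointer [ 0.47985689 -0.09814404  0.008     ]
handle [ 0.6346596  -0.08329438  0.242     ] [ 0.63559971 -0.07948151  0.242     ] [ 0.63537256 -0.0820746   0.24400879]
bar dir [ 0.04807303 -0.03463283  0.        ]
tube [0.50020137 0.23504912 0.05004472]
top centre guess [0.49656576 0.23313399 0.11      ] [0.49806898 0.22966462 0.11      ]
foot disc [ 0.65034362 -0.08541216  0.        ]
big tube [0.58907188 0.20035117 0.06141911] purple [0.50785139 0.13016652 0.0735869 ]
```

```bash
cat >> h.py <<'E'
def Rdown(ydeg):
    a=np.radians(ydeg);y=np.array([np.cos(a),np.sin(a),0]);z=np.array([0,0,-1.]);return np.c_[np.cross(y,z),y,z]
E
python3 - <<'E'
from h import *
print(rows(Rdown(54.2),(.635,-.082,.36)))
E
```

```text
(array([-0.8468, -0.7249, -0.2045]), array([-0.    ,  0.    ,  0.4698]))
```

```bash
python3 -m pendant '[{"gripper":1,"dx":0,"dy":0,"dz":-0.2045},{"gripper":1,"dx":0,"dy":0,"dz":-0.2045},{"gripper":1,"dx":0,"dy":0,"dz":-0.2045},{"gripper":1,"dx":-0.8468,"dy":-0.7249,"dz":-0.2045,"wz":0.47},{"gripper":1,"dx":-0.8468,"dy":-0.7249,"dz":-0.2045,"wz":0.47},{"gripper":1,"dx":-0.8468,"dy":-0.7249,"dz":-0.2045,"wz":0.47},{"gripper":1,"dx":-0.8468,"dy":-0.7249,"dz":-0.2045,"wz":0.47},{"gripper":1,"dx":-0.8468,"dy":-0.7249,"dz":-0.2045,"wz":0.47}]'; python3 - <<'E'
from h import *
print(rows(Rdown(54.2),(.635,-.082,.36)), arm.get_state()["joints"])
E
```

```text
(array([-0.8468, -0.7249, -0.2045]), array([-0.    ,  0.    ,  0.4698])) [ 7.52046106e+01  2.02234442e+01  9.35865614e+01 -1.50012519e-04
  6.61907330e+01 -1.38476106e-01]invalid input
```

```bash
python3 -m pendant '[{"gripper":1,"dx":0,"dy":0,"dz":-0.2045,"wx":0,"wy":0,"wz":0},{"gripper":1,"dx":0,"dy":0,"dz":-0.2045,"wx":0,"wy":0,"wz":0},{"gripper":1,"dx":0,"dy":0,"dz":-0.2045,"wx":0,"wy":0,"wz":0},{"gripper":1,"dx":-0.8468,"dy":-0.7249,"dz":-0.2045,"wx":0,"wy":0,"wz":0.47},{"gripper":1,"dx":-0.8468,"dy":-0.7249,"dz":-0.2045,"wx":0,"wy":0,"wz":0.47},{"gripper":1,"dx":-0.8468,"dy":-0.7249,"dz":-0.2045,"wx":0,"wy":0,"wz":0.47},{"gripper":1,"dx":-0.8468,"dy":-0.7249,"dz":-0.2045,"wx":0,"wy":0,"wz":0.47},{"gripper":1,"dx":-0.8468,"dy":-0.7249,"dz":-0.2045,"wx":0,"wy":0,"wz":0.47}]'; python3 - <<'E'
from h import *
print(rows(Rdown(54.2),(.635,-.082,.36)), arm.get_state()["joints"])
E
```

```text
t: 1.87
tcp_pos: [0.2775, 0.432, 0.3389]
ee_rot: [[-0.811, 0.585, 0.0], [0.585, 0.811, 0.0], [-0.0, 0.0, -1.0]]
contact_force: [1.1, 0.1, 0.7]
width: 0.0855
grasp_force: 0.0
(array([-0.7876, -0.2768, -0.0283]), array([ 0.0006,  0.0001, -0.0003])) [ 5.71245675e+01  4.04352030e+00  9.72801138e+01 -5.80190998e-03
  7.86481376e+01  2.94028545e+00]
```

```bash
R='x'; for i in 1; do :; done; python3 -m pendant '[{"gripper":1,"dx":-0.7876,"dy":-0.2768,"dz":-0.0283,"wx":0,"wy":0,"wz":0},{"gripper":1,"dx":-0.7876,"dy":-0.2768,"dz":-0.0283,"wx":0,"wy":0,"wz":0},{"gripper":1,"dx":-0.7876,"dy":-0.2768,"dz":-0.0283,"wx":0,"wy":0,"wz":0},{"gripper":1,"dx":-0.7876,"dy":-0.2768,"dz":-0.0283,"wx":0,"wy":0,"wz":0},{"gripper":1,"dx":-0.7876,"dy":-0.2768,"dz":-0.0283,"wx":0,"wy":0,"wz":0},{"gripper":1,"dx":-0.7876,"dy":-0.2768,"dz":-0.0283,"wx":0,"wy":0,"wz":0},{"gripper":1,"dx":-0.7876,"dy":-0.2768,"dz":-0.0283,"wx":0,"wy":0,"wz":0},{"gripper":1,"dx":-0.7876,"dy":-0.2768,"dz":-0.0283,"wx":0,"wy":0,"wz":0}]'; python3 - <<'E'
from h import *
print(rows(Rdown(54.2),(.635,-.082,.36)), arm.get_state()["joints"])
E
```

```text
t: 2.53
tcp_pos: [0.4679, 0.1582, 0.3504]
ee_rot: [[-0.811, 0.585, 0.001], [0.585, 0.811, 0.0], [-0.0, 0.001, -1.0]]
contact_force: [0.6, 0.8, 0.4]
width: 0.0855
grasp_force: 0.0
(array([-0.368 , -0.1294, -0.0128]), array([ 0.0009,  0.0006, -0.0002])) [ 1.85058462e+01  1.73688875e+00  9.83391131e+01  3.22756140e-03
  7.98756965e+01 -3.56862717e+01]
```

```bash
python3 -m pendant '[{"gripper":1,"dx":-0.368,"dy":-0.1294,"dz":-0.0128,"wx":0,"wy":0,"wz":0},{"gripper":1,"dx":-0.368,"dy":-0.1294,"dz":-0.0128,"wx":0,"wy":0,"wz":0},{"gripper":1,"dx":-0.368,"dy":-0.1294,"dz":-0.0128,"wx":0,"wy":0,"wz":0},{"gripper":1,"dx":-0.368,"dy":-0.1294,"dz":-0.0128,"wx":0,"wy":0,"wz":0},{"gripper":1,"dx":-0.368,"dy":-0.1294,"dz":-0.0128,"wx":0,"wy":0,"wz":0},{"gripper":1,"dx":-0.368,"dy":-0.1294,"dz":-0.0128,"wx":0,"wy":0,"wz":0},{"gripper":1,"dx":-0.368,"dy":-0.1294,"dz":-0.0128,"wx":0,"wy":0,"wz":0},{"gripper":1,"dx":-0.368,"dy":-0.1294,"dz":-0.0128,"wx":0,"wy":0,"wz":0}]'; python3 - <<'E'
from h import *
print(arm.get_state()["joints"],arm.get_state()["tcp_pos"])
C=cam("wrist");f=arm.grab_frame("wrist");K,R,t=C
print(K,-R.T@t,R[2])
for P in((.635,-.082,.26),(.6609,-.1007,.26),(.609,-.0633,.26),(.48,-.096,.008)): print(P,proj("wrist",P,C))
cv2.imwrite("pics/w1.png",f)
E
```

```text
t: 3.2
tcp_pos: [0.6371, -0.0858, 0.3587]
ee_rot: [[-0.809, 0.588, 0.001], [0.588, 0.809, -0.002], [-0.002, -0.002, -1.0]]
contact_force: [-1.1, 0.4, -0.2]
width: 0.085
grasp_force: 0.0
[ -7.72958378  16.13438376  80.31715612  -0.13464373  83.48418465
 -61.69497203] [ 0.63712385 -0.08582944  0.35865475]
[[309.70691629   0.         317.7954127 ]
 [  0.         309.70691629 201.13931166]
 [  0.           0.           1.        ]] [ 0.56935438 -0.03704047  0.52638396] [ 0.26051786 -0.19141628 -0.94630347]
(0.635, -0.082, 0.26) [320.78182513 189.04429195]
(0.6609, -0.1007, 0.26) [320.83235237 221.93470444]
(0.609, -0.0633, 0.26) [320.63540587 153.84523919]
(0.48, -0.096, 0.008) [257.55860894  78.37045059]
```

View pics/w1.png

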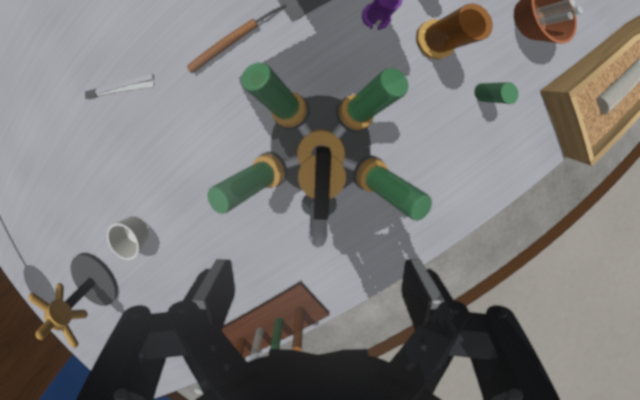

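The handle bar runs from (322,148) to (321,218) in the wrist view, within a pixel or two of where my estimate puts it. I'll descend and grip.

```bash
python3 - <<'E'
from h import *
print(rows(Rdown(54.2),(.6348,-.0818,.232)))
E
```

```text
(array([0.0021, 0.0012, 0.1687]), array([-0.0011, -0.0002, -0.0048]))
```

```bash
python3 -m pendant '[{"gripper":1,"dx":0,"dy":0,"dz":0.1,"wx":0,"wy":0,"wz":0},{"gripper":1,"dx":0,"dy":0,"dz":0.1707,"wx":0,"wy":0,"wz":0},{"gripper":1,"dx":0,"dy":0,"dz":0.1707,"wx":0,"wy":0,"wz":0},{"gripper":1,"dx":0,"dy":0,"dz":0.1707,"wx":0,"wy":0,"wz":0},{"gripper":1,"dx":0,"dy":0,"dz":0.1707,"wx":0,"wy":0,"wz":0},{"gripper":0,"dx":0,"dy":0,"dz":0.1707,"wx":0,"wy":0,"wz":0},{"gripper":0,"dx":0,"dy":0,"dz":0.1707,"wx":0,"wy":0,"wz":0},{"gripper":0,"dx":0,"dy":0,"dz":0.1707,"wx":0,"wy":0,"wz":0}]' 30; python3 -m pendant '[{"gripper":0,"dx":0,"dy":0,"dz":0,"wx":0,"wy":0,"wz":0},{"gripper":0,"dx":0,"dy":0,"dz":0,"wx":0,"wy":0,"wz":0},{"gripper":0,"dx":0,"dy":0,"dz":0,"wx":0,"wy":0,"wz":0},{"gripper":0,"dx":0,"dy":0,"dz":0,"wx":0,"wy":0,"wz":0}]'
```

```text
t: 3.92
tcp_pos: [0.6358, -0.08, 0.2346]
ee_rot: [[-0.811, 0.585, 0.005], [0.585, 0.811, -0.001], [-0.004, 0.002, -1.0]]
contact_force: [0.4, -0.3, 1.1]
width: 0.0514
grasp_force: 0.0
t: 4.25
tcp_pos: [0.6348, -0.0798, 0.2326]
ee_rot: [[-0.811, 0.585, 0.002], [0.585, 0.811, 0.0], [-0.001, 0.001, -1.0]]
contact_force: [-0.7, 1.0, 5.6]
width: 0.0124
grasp_force: 29.3
```

```bash
python3 -m pendant '[{"gripper":0,"dx":0,"dy":0,"dz":0,"wx":0,"wy":0,"wz":0.1},{"gripper":0,"dx":0,"dy":0,"dz":0,"wx":0,"wy":0,"wz":0.25},{"gripper":0,"dx":0,"dy":0,"dz":0,"wx":0,"wy":0,"wz":0.4},{"gripper":0,"dx":0,"dy":0,"dz":0,"wx":0,"wy":0,"wz":0.55},{"gripper":0,"dx":0,"dy":0,"dz":0,"wx":0,"wy":0,"wz":0.7},{"gripper":0,"dx":0,"dy":0,"dz":0,"wx":0,"wy":0,"wz":0.85},{"gripper":0,"dx":0,"dy":0,"dz":0,"wx":0,"wy":0,"wz":1},{"gripper":0,"dx":0,"dy":0,"dz":0,"wx":0,"wy":0,"wz":1}]' 40
```

```text
t: 4.92
tcp_pos: [0.6348, -0.0798, 0.2326]
ee_rot: [[-0.152, 0.988, 0.002], [0.988, 0.152, 0.0], [-0.0, 0.002, -1.0]]
contact_force: [-1.1, 2.0, 6.4]
width: 0.0115
grasp_force: 39.8
```

```bash
python3 -m pendant '[{"gripper":0,"dx":0,"dy":0,"dz":0,"wx":0,"wy":0,"wz":0.15},{"gripper":0,"dx":0,"dy":0,"dz":0,"wx":0,"wy":0,"wz":0.3},{"gripper":0,"dx":0,"dy":0,"dz":0,"wx":0,"wy":0,"wz":0.45},{"gripper":0,"dx":0,"dy":0,"dz":0,"wx":0,"wy":0,"wz":0.6},{"gripper":0,"dx":0,"dy":0,"dz":0,"wx":0,"wy":0,"wz":0.75},{"gripper":0,"dx":0,"dy":0,"dz":0,"wx":0,"wy":0,"wz":0.9},{"gripper":0,"dx":0,"dy":0,"dz":0,"wx":0,"wy":0,"wz":1},{"gripper":0,"dx":0,"dy":0,"dz":0,"wx":0,"wy":0,"wz":1}]'; python3 -m pendant '[{"gripper":0,"dx":0,"dy":0,"dz":0,"wx":0,"wy":0,"wz":0.15},{"gripper":0,"dx":0,"dy":0,"dz":0,"wx":0,"wy":0,"wz":0.3},{"gripper":0,"dx":0,"dy":0,"dz":0,"wx":0,"wy":0,"wz":0.45},{"gripper":0,"dx":0,"dy":0,"dz":0,"wx":0,"wy":0,"wz":0.6},{"gripper":0,"dx":0,"dy":0,"dz":0,"wx":0,"wy":0,"wz":0.75},{"gripper":0,"dx":0,"dy":0,"dz":0,"wx":0,"wy":0,"wz":0.9},{"gripper":0,"dx":0,"dy":0,"dz":0,"wx":0,"wy":0,"wz":1},{"gripper":0,"dx":0,"dy":0,"dz":0,"wx":0,"wy":0,"wz":1}]'; python3 - <<'E'
from h import *
s=arm.get_state();print(s["joints"],s["torque"])
R=np.array(s["ee_rot"]);x=R[:,0];a=np.degrees(np.arctan2(x[1],x[0]));print("x ang",a)
C=cam("wrist");f=arm.grab_frame("wrist");cv2.imwrite("pics/w2.png",f)
ft=arm.grab_frame("top");cv2.imwrite("pics/top2.png",ft)
hsv=cv2.cvtColor(f,cv2.COLOR_BGR2HSV);m=((hsv[...,0]<6)|(hsv[...,0]>174))&(hsv[...,1]>180)&(hsv[...,2]>90)
k,l,st,ce=cv2.connectedComponentsWithStats(m.astype(np.uint8));print([(st[i].tolist(),ce[i].round(1).tolist(),onz("wrist",ce[i],.008,C)) for i in range(1,k) if st[i,4]>5])
E
```

```text
t: 5.58
tcp_pos: [0.6347, -0.0798, 0.2326]
ee_rot: [[0.589, 0.808, 0.001], [0.808, -0.589, 0.0], [0.001, 0.001, -1.0]]
contact_force: [-0.6, 0.8, 7.1]
width: 0.012
grasp_force: 39.9
t: 6.25
tcp_pos: [0.6348, -0.0798, 0.2326]
ee_rot: [[0.988, 0.155, 0.002], [0.155, -0.988, 0.0], [0.002, 0.0, -1.0]]
contact_force: [-0.3, 1.1, 5.9]
width: 0.0119
grasp_force: 39.9
[-7.31296305e+00  2.02144845e+01  9.01813019e+01  2.13797598e-02
  6.95178366e+01  7.37791876e+01] [ 0.25412451  0.13124855 -0.13646118]
x ang 8.900387138097797
[]
```

View pics/w2.png

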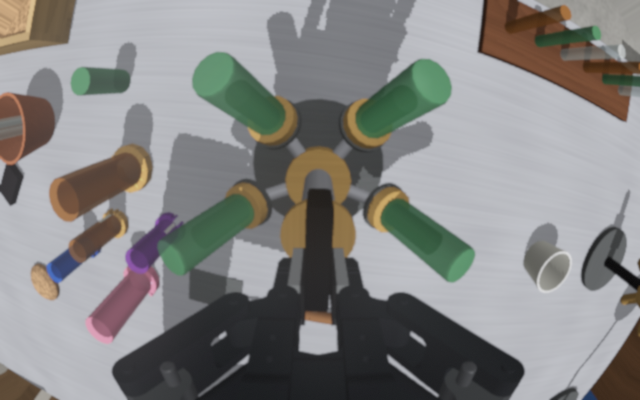

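The wrist view from the far side shows four green tubes; the pointer and bare peg are hidden under the gripper at about (318,320). By my estimate about 4° remain to turn. I'll do that, let go, rise and look from the robot's side.

```bash
python3 -m pendant '[{"gripper":0,"dx":0,"dy":0,"dz":0,"wx":0,"wy":0,"wz":0.085},{"gripper":0,"dx":0,"dy":0,"dz":0,"wx":0,"wy":0,"wz":0.085},{"gripper":0,"dx":0,"dy":0,"dz":0,"wx":0,"wy":0,"wz":0.085},{"gripper":1,"dx":0,"dy":0,"dz":0,"wx":0,"wy":0,"wz":0.085},{"gripper":1,"dx":0,"dy":0,"dz":0,"wx":0,"wy":0,"wz":0.085},{"gripper":1,"dx":0,"dy":0,"dz":0,"wx":0,"wy":0,"wz":0.085},{"gripper":1,"dx":0,"dy":0,"dz":0,"wx":0,"wy":0,"wz":0.085},{"gripper":1,"dx":0,"dy":0,"dz":-0.05,"wx":0,"wy":0,"wz":0.085}]'; python3 -m pendant '[{"gripper":1,"dx":0,"dy":0,"dz":-0.05,"wx":0,"wy":0,"wz":0},{"gripper":1,"dx":0,"dy":0,"dz":-0.1,"wx":0,"wy":0,"wz":0},{"gripper":1,"dx":0,"dy":0,"dz":-0.12,"wx":0,"wy":0,"wz":-0.15},{"gripper":1,"dx":0,"dy":0,"dz":-0.12,"wx":0,"wy":0,"wz":-0.3},{"gripper":1,"dx":0,"dy":0,"dz":-0.12,"wx":0,"wy":0,"wz":-0.45},{"gripper":1,"dx":0,"dy":0,"dz":-0.12,"wx":0,"wy":0,"wz":-0.6},{"gripper":1,"dx":0,"dy":0,"dz":-0.12,"wx":0,"wy":0,"wz":-0.75},{"gripper":1,"dx":0,"dy":0,"dz":-0.12,"wx":0,"wy":0,"wz":-0.9}]';python3 -m pendant '[{"gripper":1,"dx":0,"dy":0,"dz":0,"wx":0,"wy":0,"wz":-0.15},{"gripper":1,"dx":0,"dy":0,"dz":0,"wx":0,"wy":0,"wz":-0.3},{"gripper":1,"dx":0,"dy":0,"dz":0,"wx":0,"wy":0,"wz":-0.45},{"gripper":1,"dx":0,"dy":0,"dz":0,"wx":0,"wy":0,"wz":-0.6},{"gripper":1,"dx":0,"dy":0,"dz":0,"wx":0,"wy":0,"wz":-0.75},{"gripper":1,"dx":0,"dy":0,"dz":0,"wx":0,"wy":0,"wz":-0.9},{"gripper":1,"dx":0,"dy":0,"dz":0,"wx":0,"wy":0,"wz":-1},{"gripper":1,"dx":0,"dy":0,"dz":0,"wx":0,"wy":0,"wz":-1}]';python3 -m pendant '[{"gripper":1,"dx":0,"dy":0,"dz":0,"wx":0,"wy":0,"wz":-0.15},{"gripper":1,"dx":0,"dy":0,"dz":0,"wx":0,"wy":0,"wz":-0.3},{"gripper":1,"dx":0,"dy":0,"dz":0,"wx":0,"wy":0,"wz":-0.45},{"gripper":1,"dx":0,"dy":0,"dz":0,"wx":0,"wy":0,"wz":-0.6},{"gripper":1,"dx":0,"dy":0,"dz":0,"wx":0,"wy":0,"wz":-0.75},{"gripper":1,"dx":0,"dy":0,"dz":0,"wx":0,"wy":0,"wz":-0.9},{"gripper":1,"dx":0,"dy":0,"dz":0,"wx":0,"wy":0,"wz":-1},{"gripper":1,"dx":0,"dy":0,"dz":0,"wx":0,"wy":0,"wz":-1}]';python3 -m pendant '[{"gripper":1,"dx":0,"dy":0,"dz":0,"wx":0,"wy":0,"wz":-0.15},{"gripper":1,"dx":0,"dy":0,"dz":0,"wx":0,"wy":0,"wz":-0.3},{"gripper":1,"dx":0,"dy":0,"dz":0,"wx":0,"wy":0,"wz":-0.45},{"gripper":1,"dx":0,"dy":0,"dz":0,"wx":0,"wy":0,"wz":-0.6},{"gripper":1,"dx":0,"dy":0,"dz":0,"wx":0,"wy":0,"wz":-0.75},{"gripper":1,"dx":0,"dy":0,"dz":0,"wx":0,"wy":0,"wz":-0.9},{"gripper":1,"dx":0,"dy":0,"dz":0,"wx":0,"wy":0,"wz":-1},{"gripper":1,"dx":0,"dy":0,"dz":0,"wx":0,"wy":0,"wz":-1}]'; python3 - <<'E'
from h import *
s=arm.get_state();print(s["joints"])
C=cam("wrist");f=arm.grab_frame("wrist");cv2.imwrite("pics/w3.png",f)
hsv=cv2.cvtColor(f,cv2.COLOR_BGR2HSV);m=((hsv[...,0]<6)|(hsv[...,0]>174))&(hsv[...,1]>180)&(hsv[...,2]>90)
k,l,st,ce=cv2.connectedComponentsWithStats(m.astype(np.uint8));print([(st[i].tolist(),ce[i].round(1).tolist(),onz("wrist",ce[i],.008,C)) for i in range(1,k) if st[i,4]>5])
np.savez("C3.npz",K=C[0],R=C[1],t=C[2])
E
```

```text
t: 7.02
tcp_pos: [0.6302, -0.0796, 0.262]
ee_rot: [[0.996, 0.094, -0.012], [0.094, -0.996, 0.001], [-0.012, -0.003, -1.0]]
contact_force: [-0.3, 1.4, -1.8]
width: 0.0716
grasp_force: 0.0
t: 7.68
tcp_pos: [0.6341, -0.0801, 0.3588]
ee_rot: [[0.692, 0.722, -0.0], [0.722, -0.692, -0.0], [-0.0, -0.0, -1.0]]
contact_force: [0.3, -0.6, -0.1]
width: 0.0854
grasp_force: 0.0
t: 8.35
tcp_pos: [0.6341, -0.0801, 0.3587]
ee_rot: [[-0.019, 1.0, -0.0], [1.0, 0.019, -0.0], [-0.0, -0.0, -1.0]]
contact_force: [-0.7, -0.3, 0.3]
width: 0.0851
grasp_force: 0.0
t: 9.02
tcp_pos: [0.6342, -0.0801, 0.3588]
ee_rot: [[-0.718, 0.696, -0.0], [0.696, 0.718, -0.0], [0.0, -0.0, -1.0]]
contact_force: [-1.1, -0.6, -0.8]
width: 0.0856
grasp_force: 0.0
t: 9.68
tcp_pos: [0.6342, -0.08, 0.3589]
ee_rot: [[-1.0, -0.014, -0.0], [-0.014, 1.0, -0.0], [0.0, -0.0, -1.0]]
contact_force: [-0.2, 0.2, 0.7]
width: 0.0854
grasp_force: 0.0
[-7.32456718e+00  1.58155230e+01  8.07077262e+01 -3.53913548e-03
  8.34866255e+01 -9.81197556e+01]
[([304, 53, 11, 21, 128], [309.1, 60.1], array([ 0.48406165, -0.09617209,  0.008     ]))]
```

View pics/w3.png

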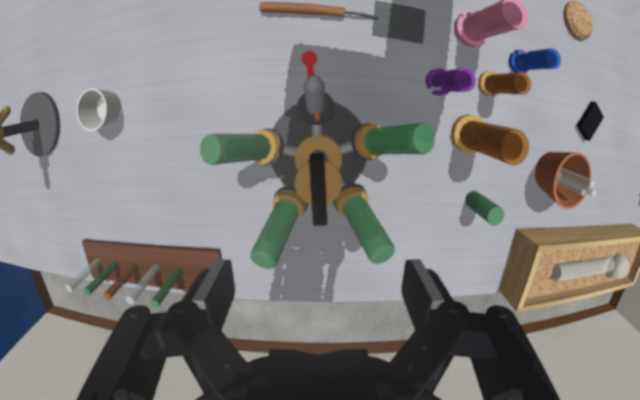

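The peg now stands over the red pointer: round end at (309,58), peg nose at (314,80), orange key near (317,117). I'll fit the head angle from the four green tubes and compare it with the pointer direction.

```bash
cat > fit.py <<'E'
from h import *
from scipy.optimize import least_squares
def hull(n,C,ax,ay,ang,s0=.012,s1=.110,r=.018):
    u=np.array([np.cos(ang),np.sin(ang),0]);z=np.array([0,0,1.]);b=np.radians(28)
    a=np.sin(b)*u+np.cos(b)*z;e1=np.cross(a,[u[1]*-1,u[0],0]);e2=np.array([-u[1],u[0],0])
    o=np.array([ax,ay,0])+.075*u+.1*z
    P=[proj(n,o+s*a+r*(np.cos(k)*e1+np.sin(k)*e2),C) for s in(s0,s1) for k in np.linspace(0,6.28,33)]
    return cv2.convexHull(np.array(P,np.float32))
def cen(h):
    m=cv2.moments(h);return np.array([m["m10"],m["m01"]])/m["m00"]
def fit(f,n,C,g0):
    hsv=cv2.cvtColor(f,cv2.COLOR_BGR2HSV);m=(hsv[...,0]>50)&(hsv[...,0]<85)&(hsv[...,1]>90)
    k,l,st,ce=cv2.connectedComponentsWithStats(cv2.morphologyEx(m.astype(np.uint8),cv2.MORPH_OPEN,np.ones((3,3),np.uint8)))
    cs=[ce[i] for i in range(1,k) if st[i,4]>60]
    def match(p):
        out=[]
        for j in range(1,5):
            c=cen(hull(n,C,p[0],p[1],p[2]+j*np.radians(72)));out.append(min(cs,key=lambda q:np.hypot(*(q-c)))-c)
        return np.concatenate(out)
    r=least_squares(match,g0,x_scale=[.01,.01,.1],diff_step=1e-4);return r.x,r.fun
E
python3 - <<'E'
from fit import *
f=cv2.imread("pics/w3.png");z=np.load("C3.npz");C=(z["K"],z["R"],z["t"])
x,res=fit(f,"wrist",C,[.635,-.081,np.pi+.09]);print("axis",x[:2],"peg ang",np.degrees(x[2]),res.round(1))
p=onz("wrist",(309.3,58.5),.008,C);d=p[:2]-x[:2];print(p,np.hypot(*d),np.degrees(np.arctan2(d[1],d[0]))%360)
hsv=cv2.cvtColor(f,cv2.COLOR_BGR2HSV)
for y in range(52,75,2): 
    q=[(i) for i in range(295,325) if (hsv[y,i,0]<8 or hsv[y,i,0]>172) and hsv[y,i,1]>150]
    if q: print(y,q[0],q[-1])
ft=arm.grab_frame("top");fs=arm.grab_frame("scene")
for n,g in(("top",ft),("scene",fs)):
    cv2.imwrite(f"pics/{n}3.png",g)
    try: x2,r2=fit(g,n,cam(n),x);print(n,x2[:2],np.degrees(x2[2]),r2.round(1))
    except Exception as e: print(e)
E
```

```text
axis [ 0.64871192 -0.06575123] peg ang 195.0287633877346 [ 42.5  34.7 -13.3 -40.2 -27.2 -10.7  -3.2   2.5]
[ 0.48126426 -0.09593261  0.008     ] 0.17014592390668457 190.21749588062121
52 306 312
54 304 314
56 303 315
58 303 315
60 303 315
62 304 314
64 306 312
66 308 312
68 308 312
70 308 312
72 308 312
74 308 312
min() iterable argument is empty
scene [ 0.63207839 -0.07541994] 183.572265874226 [-1.2  0.8  1.   0.6 -0.2  1.   0.4 -2.9]
```

```bash
sed -i 's/>50)&(hsv\[...,0\]<85)&(hsv\[...,1\]>90)/>48)\&(hsv[...,0]<90)\&(hsv[...,1]>60)/' fit.py; python3 - <<'E'
from fit import *
f=cv2.imread("pics/w3.png");z=np.load("C3.npz");C=(z["K"],z["R"],z["t"])
hsv=cv2.cvtColor(f,cv2.COLOR_BGR2HSV)
for p in((237,148),(400,140),(278,235),(367,225)): print(hsv[p[1],p[0]],end=' ')
m=(hsv[...,0]>48)&(hsv[...,0]<90)&(hsv[...,1]>60)
k,l,st,ce=cv2.connectedComponentsWithStats(m.astype(np.uint8));print([(st[i].tolist(),ce[i].round()) for i in range(1,k) if st[i,4]>60])
for j in range(1,5): print(cen(hull("wrist",C,.635,-.081,np.pi+.09+j*np.radians(72))))
x,res=fit(f,"wrist",C,[.635,-.081,np.pi+.09]);print("axis",x[:2],"peg ang",np.degrees(x[2]),res.round(1))
p=onz("wrist",(309.,58),.008,C);d=p[:2]-x[:2];print(p,np.hypot(*d),np.degrees(np.arctan2(d[1],d[0]))%360)
for n in("top","scene"):
    g=cv2.imread(f"pics/{n}3.png")
    try: x2,r2=fit(g,n,cam(n),x);print(n,x2[:2],np.degrees(x2[2]),r2.round(1))
    except Exception as e: print(n,e)
E
```

```text
[68 71 93] [ 68 112  89] [ 68  89 106] [ 68 100 105] [([365, 123, 69, 31, 1731], array([401., 139.])), ([201, 135, 68, 29, 1495], array([233., 147.])), ([466, 192, 38, 33, 654], array([485., 208.])), ([344, 197, 50, 66, 1635], array([368., 230.])), ([252, 201, 45, 67, 1600], array([274., 234.])), ([151, 269, 29, 38, 240], array([164., 290.])), ([84, 273, 20, 22, 101], array([ 93., 285.]))]
[232.52289179 150.80351877]
[275.59036692 236.09207768]
[369.20517499 229.48177946]
[398.8631119 137.9135662]
axis [ 0.63354066 -0.08004754] peg ang 183.52180703656683 [-0.6 -0.4  0.2  0.4  0.1  0.2  0.4 -0.1]
[ 0.48041328 -0.09643251  0.008     ] 0.15400149909435104 186.10753939823934
top [ 0.64686217 -0.08104226] 181.10118710846467 [-20.5 -25.2  -6.2  11.2  33.4  10.   -6.3   5. ]
scene [ 0.63196328 -0.07489818] 183.59713017078383 [-1.4  0.8  1.   0.7 -0.1  0.9  0.4 -2.8]
```

```bash
python3 - <<'E'
from fit import *
f=cv2.imread("pics/w3.png");z=np.load("C3.npz");C=(z["K"],z["R"],z["t"])
S=6;x0,y0=285,45
a=cv2.resize(f[y0:y0+90,x0:x0+62],None,fx=S,fy=S,interpolation=cv2.INTER_CUBIC);a=np.clip(a*1.3,0,255).astype(np.uint8);b=a.copy()
for ang,col in((183.5,(0,255,0)),(186.1,(255,0,255))):
    h=hull("wrist",C,.6335,-.080,np.radians(ang),0,.0585,.0125).reshape(-1,2)
    cv2.polylines(b,[np.int32((h+.5-[x0,y0])*S)],True,col,1)
    for r in(.023,.026):pass
    h=hull("wrist",C,.6335,-.080,np.radians(ang),0,.0001,.026).reshape(-1,2);cv2.polylines(b,[np.int32((h+.5-[x0,y0])*S)],True,col,1)
cv2.imwrite("pics/c3.png",np.hstack([a,b]))
E
```

```text
(no output)
```

View pics/c3.png

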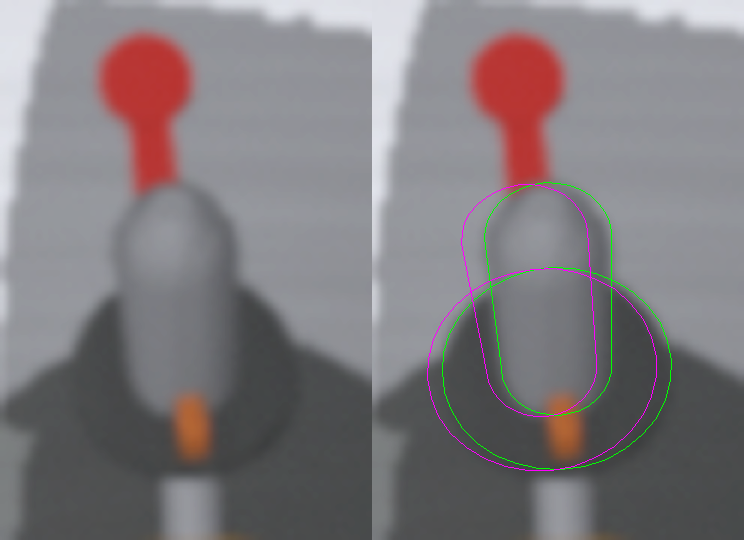

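The overlay (green, 183.5°) fits the peg exactly. The pointer is at 186.1°, so I'll correct by about +2.6°. The key shows at crop (192,428), which gives a first guess of its turn.

```bash
python3 -m pendant '[{"gripper":1,"dx":0,"dy":0,"dz":0.05,"wx":0,"wy":0,"wz":-0.082},{"gripper":1,"dx":0,"dy":0,"dz":0.1,"wx":0,"wy":0,"wz":-0.082},{"gripper":1,"dx":0,"dy":0,"dz":0.15,"wx":0,"wy":0,"wz":-0.082},{"gripper":1,"dx":0,"dy":0,"dz":0.169,"wx":0,"wy":0,"wz":-0.082},{"gripper":1,"dx":0,"dy":0,"dz":0.169,"wx":0,"wy":0,"wz":-0.082},{"gripper":0,"dx":0,"dy":0,"dz":0.169,"wx":0,"wy":0,"wz":-0.082},{"gripper":0,"dx":0,"dy":0,"dz":0.169,"wx":0,"wy":0,"wz":-0.082},{"gripper":0,"dx":0,"dy":0,"dz":0.169,"wx":0,"wy":0,"wz":-0.082}]' 40; python3 -m pendant '[{"gripper":0,"dx":0,"dy":0,"dz":0,"wx":0,"wy":0,"wz":0},{"gripper":0,"dx":0,"dy":0,"dz":0,"wx":0,"wy":0,"wz":0},{"gripper":0,"dx":0,"dy":0,"dz":0,"wx":0,"wy":0,"wz":0},{"gripper":0,"dx":0,"dy":0,"dz":0,"wx":0,"wy":0,"wz":0},{"gripper":0,"dx":0,"dy":0,"dz":0,"wx":0,"wy":0,"wz":-0.06},{"gripper":0,"dx":0,"dy":0,"dz":0,"wx":0,"wy":0,"wz":-0.06},{"gripper":0,"dx":0,"dy":0,"dz":0,"wx":0,"wy":0,"wz":-0.06},{"gripper":0,"dx":0,"dy":0,"dz":0,"wx":0,"wy":0,"wz":-0.06}]'; python3 - <<'E'
from h import *
s=arm.get_state();print(s["torque"],s["ee_rot"][0][:2],s["ee_rot"][1][:2])
E
python3 -m pendant '[{"gripper":1,"dx":0,"dy":0,"dz":0,"wx":0,"wy":0,"wz":0},{"gripper":1,"dx":0,"dy":0,"dz":0,"wx":0,"wy":0,"wz":0},{"gripper":1,"dx":0,"dy":0,"dz":0,"wx":0,"wy":0,"wz":0},{"gripper":1,"dx":0,"dy":0,"dz":0,"wx":0,"wy":0,"wz":0},{"gripper":1,"dx":0,"dy":0,"dz":-0.05,"wx":0,"wy":0,"wz":0},{"gripper":1,"dx":0,"dy":0,"dz":-0.1,"wx":0,"wy":0,"wz":0},{"gripper":1,"dx":0,"dy":0,"dz":-0.15,"wx":0,"wy":0,"wz":0},{"gripper":1,"dx":0,"dy":0,"dz":-0.16,"wx":0,"wy":0,"wz":0}]'; python3 -m pendant '[{"gripper":1,"dx":0,"dy":0,"dz":0,"wx":0,"wy":0,"wz":0},{"gripper":1,"dx":0,"dy":0,"dz":0,"wx":0,"wy":0,"wz":0}]'; cat > look.py <<'E'
from fit import *
import sys
C=cam("wrist");f=arm.grab_frame("wrist");cv2.imwrite(f"pics/{sys.argv[1]}.png",f);np.savez("C.npz",K=C[0],R=C[1],t=C[2])
x,res=fit(f,"wrist",C,[.6335,-.08,np.radians(185)]);print("axis",x[:2],"peg ang",np.degrees(x[2]),res.round(1))
hsv=cv2.cvtColor(f,cv2.COLOR_BGR2HSV);h,s,v=cv2.split(hsv)
p0=proj("wrist",(.4805,-.0964,.008),C);g=np.zeros_like(h);cv2.circle(g,tuple(int(i) for i in p0),14,1,-1)
m=(((h<6)|(h>174))&(s>150)&(g>0)).astype(np.uint8);o=cv2.morphologyEx(m,cv2.MORPH_OPEN,np.ones((7,7),np.uint8))
q=cv2.moments(o);c=np.array([q["m10"],q["m01"]])/q["m00"];p=onz("wrist",c,.008,C);d=p[:2]-x[:2];print("pointer",c,p,np.hypot(*d),np.degrees(np.arctan2(d[1],d[0]))%360)
g[:]=0;P=proj("wrist",[x[0]+.06*np.cos(x[2]),x[1]+.06*np.sin(x[2]),.11],C);cv2.circle(g,tuple(int(i) for i in P),14,1,-1)
m=((h>6)&(h<17)&(s>140)&(g>0)).astype(np.uint8);q=cv2.moments(m);c=np.array([q["m10"],q["m01"]])/q["m00"];print("key",c,m.sum(),P)
u=np.array([np.cos(x[2]),np.sin(x[2]),0]);b=np.radians(28);a=np.sin(b)*u+np.array([0,0,np.cos(b)]);e2=np.cross(a,-u);e2/=np.linalg.norm(e2);e1=np.cross(e2,a)
o=np.array([x[0],x[1],.1])+.075*u
for ps in np.arange(-.5,.51,.1): print(round(ps,1),proj("wrist",o+.009*a+.0165*(np.cos(ps)*e1+np.sin(ps)*e2),C).round(1),end="; ")
E
python3 look.py w4
```

```text
t: 10.5
tcp_pos: [0.6356, -0.0802, 0.2345]
ee_rot: [[-0.997, -0.079, 0.003], [-0.079, 0.997, -0.0], [-0.003, -0.001, -1.0]]
contact_force: [0.6, -0.3, 0.4]
width: 0.0512
grasp_force: 0.0
t: 11.17
tcp_pos: [0.6346, -0.0798, 0.2333]
ee_rot: [[-0.992, -0.126, 0.001], [-0.126, 0.992, 0.0], [-0.001, -0.0, -1.0]]
contact_force: [-1.5, 1.3, 6.1]
width: 0.0118
grasp_force: 39.2
[0.26220418 0.20973951 0.0036402 ] [-0.99199191 -0.12629439] [-0.12629429  0.99199281]
t: 11.83
tcp_pos: [0.6365, -0.0804, 0.3593]
ee_rot: [[-0.992, -0.126, 0.009], [-0.126, 0.992, -0.001], [-0.009, -0.002, -1.0]]
contact_force: [0.1, -1.0, 0.8]
width: 0.0853
grasp_force: 0.0
t: 12.0
tcp_pos: [0.6341, -0.08, 0.3519]
ee_rot: [[-0.992, -0.126, 0.0], [-0.126, 0.992, -0.0], [-0.0, -0.0, -1.0]]
contact_force: [-0.4, -0.1, -0.7]
width: 0.0854
grasp_force: 0.0
axis [ 0.63349817 -0.08006892] peg ang 186.66533781742476 [-0.6 -0.4  0.1  0.4  0.1  0.2  0.4 -0. ]
pointer [319.44285714  56.86428571] [ 0.48028234 -0.09679581  0.008     ] 0.15412618261048583 186.2304225332632
key [319.41176471 116.20588235] 34 [318.34218411 116.97910634]
-0.5 [312.3 112.2]; -0.4 [313.4 112.7]; -0.3 [314.6 113.1]; -0.2 [315.8 113.4]; -0.1 [317.1 113.6]; -0.0 [318.4 113.7]; 0.1 [319.7 113.6]; 0.2 [320.9 113.5]; 0.3 [322.2 113.2]; 0.4 [323.4 112.8]; 0.5 [324.5 112.3];
```

The head is at 186.7° against the pointer's 186.2°, so the peg stands over the pointer. The key's turn looks like about +0.08 rad. Next I'll view the amber tube up close.

```bash
python3 - <<'E'
from h import *
print(rows(Rdown(97),(.428,.235,.352)))
E
```

```text
(array([ 0.2189,  0.4512, -0.0012]), array([ 0.0006, -0.0025,  0.0057]))
```

```bash
python3 -m pendant '[{"gripper":1,"dx":0.2189,"dy":0.4512,"dz":0,"wx":0,"wy":0,"wz":0},{"gripper":1,"dx":0.2189,"dy":0.4512,"dz":0,"wx":0,"wy":0,"wz":0},{"gripper":1,"dx":0.2189,"dy":0.4512,"dz":0,"wx":0,"wy":0,"wz":0},{"gripper":1,"dx":0.2189,"dy":0.4512,"dz":0,"wx":0,"wy":0,"wz":0},{"gripper":1,"dx":0.2189,"dy":0.4512,"dz":0,"wx":0,"wy":0,"wz":0},{"gripper":1,"dx":0.2189,"dy":0.4512,"dz":0,"wx":0,"wy":0,"wz":0},{"gripper":1,"dx":0.2189,"dy":0.4512,"dz":0,"wx":0,"wy":0,"wz":0},{"gripper":1,"dx":0.2189,"dy":0.4512,"dz":0,"wx":0,"wy":0,"wz":0}]'; python3 -m pendant '[{"gripper":0.7,"dx":0.03,"dy":0.055,"dz":0.03,"wx":0,"wy":0,"wz":0},{"gripper":0.7,"dx":0.03,"dy":0.063,"dz":0.08,"wx":0,"wy":0,"wz":0},{"gripper":0.7,"dx":0.03,"dy":0.063,"dz":0.13,"wx":0,"wy":0,"wz":0},{"gripper":0.7,"dx":0.03,"dy":0.063,"dz":0.14,"wx":0,"wy":0,"wz":0},{"gripper":0.7,"dx":0.03,"dy":0.063,"dz":0.14,"wx":0,"wy":0,"wz":0}]'; cat > lt.py <<'E'
from h import *
import sys
C=cam("wrist");f=arm.grab_frame("wrist");cv2.imwrite(f"pics/{sys.argv[1]}.png",f);np.savez(f"C_{sys.argv[1]}.npz",K=C[0],R=C[1],t=C[2])
K,R,t=C;print("cam",-R.T@t)
c=np.array([float(v) for v in sys.argv[2:4]])
print("proj base/top",proj("wrist",[*c,0],C),proj("wrist",[*c,.11],C))
for r in arm.outline_of("wrist","tube")[:7]:
    m=r["mask"];mm=cv2.minAreaRect(np.argwhere(m)[:,::-1].astype(np.float32));print(np.round(r["xy"]),round(r["score"],2),m.sum(),np.median(f[m],0),np.round(mm[0]),np.round(mm[1]),round(mm[2]))
E
python3 lt.py w5 .498 .233
```

```text
t: 12.72
tcp_pos: [0.4497, 0.2, 0.3501]
ee_rot: [[-0.992, -0.126, -0.003], [-0.126, 0.992, -0.001], [0.003, -0.001, -1.0]]
contact_force: [1.5, 1.1, -0.0]
width: 0.0857
grasp_force: 0.0
t: 13.13
tcp_pos: [0.4211, 0.2418, 0.2437]
ee_rot: [[-0.992, -0.127, -0.007], [-0.127, 0.992, -0.004], [0.008, -0.003, -1.0]]
contact_force: [-0.5, 0.3, 0.1]
width: 0.0596
grasp_force: 0.0
cam [0.33946846 0.2315019  0.41221158]
proj base/top [305.55631014 215.01320128] [301.64705162 250.721958  ]
[270. 156.] 0.89 3537 [117. 100. 152.] [271. 156.] [53. 80.] 45
[220. 230.] 0.78 1921 [96. 53. 79.] [221. 227.] [34. 69.] 39
[306. 228.] 0.74 1859 [ 55.  73. 106.] [303. 231.] [34. 65.] 5
[275. 296.] 0.65 2872 [40. 63. 88.] [272. 302.] [ 38. 106.] 8
[364. 196.] 0.59 1780 [124.  68.  45.] [365. 197.] [61. 36.] 62
```

```bash
python3 - <<'E'
from h import *
f=cv2.imread("pics/w5.png");a=cv2.resize(f[190:280,255:355],None,fx=6,fy=6,interpolation=cv2.INTER_CUBIC);cv2.imwrite("pics/c5.png",np.clip(a*1.4,0,255).astype(np.uint8))
E
```

```text
(no output)
```

View pics/c5.png

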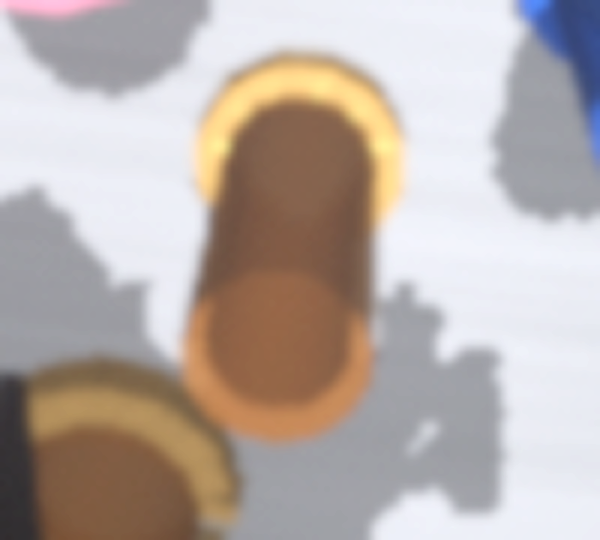

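The crop shows the small amber tube, mouth down, collar ring intact over the whole robot-facing arc with no notch or stripe. The notch must be on the far side, so I'll swing the camera round.

```bash
python3 -m pendant '[{"gripper":0.7,"dx":-0.05,"dy":0.01,"dz":0,"wx":0,"wy":0,"wz":0.15},{"gripper":0.7,"dx":-0.1,"dy":0.024,"dz":0,"wx":0,"wy":0,"wz":0.3},{"gripper":0.7,"dx":-0.14,"dy":0.024,"dz":0,"wx":0,"wy":0,"wz":0.45},{"gripper":0.7,"dx":-0.18,"dy":0.024,"dz":0,"wx":0,"wy":0,"wz":0.6},{"gripper":0.7,"dx":-0.18,"dy":0.024,"dz":0,"wx":0,"wy":0,"wz":0.75},{"gripper":0.7,"dx":-0.18,"dy":0.024,"dz":0,"wx":0,"wy":0,"wz":0.9},{"gripper":0.7,"dx":-0.18,"dy":0.024,"dz":0,"wx":0,"wy":0,"wz":1},{"gripper":0.7,"dx":-0.18,"dy":0.024,"dz":0,"wx":0,"wy":0,"wz":1}]';  python3 -m pendant '[{"gripper":0.7,"dx":0,"dy":0,"dz":0,"wx":0,"wy":0,"wz":0.15},{"gripper":0.7,"dx":0,"dy":0,"dz":0,"wx":0,"wy":0,"wz":0.3},{"gripper":0.7,"dx":0,"dy":0,"dz":0,"wx":0,"wy":0,"wz":0.45},{"gripper":0.7,"dx":0,"dy":0,"dz":0,"wx":0,"wy":0,"wz":0.6},{"gripper":0.7,"dx":0,"dy":0,"dz":0,"wx":0,"wy":0,"wz":0.75},{"gripper":0.7,"dx":0,"dy":0,"dz":0,"wx":0,"wy":0,"wz":0.9},{"gripper":0.7,"dx":0,"dy":0,"dz":0,"wx":0,"wy":0,"wz":1},{"gripper":0.7,"dx":0,"dy":0,"dz":0,"wx":0,"wy":0,"wz":1}]';  python3 -m pendant '[{"gripper":0.7,"dx":0,"dy":0,"dz":0,"wx":0,"wy":0,"wz":0.15},{"gripper":0.7,"dx":0,"dy":0,"dz":0,"wx":0,"wy":0,"wz":0.3},{"gripper":0.7,"dx":0,"dy":0,"dz":0,"wx":0,"wy":0,"wz":0.45},{"gripper":0.7,"dx":0,"dy":0,"dz":0,"wx":0,"wy":0,"wz":0.6},{"gripper":0.7,"dx":0,"dy":0,"dz":0,"wx":0,"wy":0,"wz":0.75},{"gripper":0.7,"dx":0,"dy":0,"dz":0,"wx":0,"wy":0,"wz":0.9},{"gripper":0.7,"dx":0,"dy":0,"dz":0,"wx":0,"wy":0,"wz":1},{"gripper":0.7,"dx":0,"dy":0,"dz":0,"wx":0,"wy":0,"wz":1}]'; python3 -m pendant '[{"gripper":0.7,"dx":0,"dy":0,"dz":0,"wx":0,"wy":0,"wz":0.15},{"gripper":0.7,"dx":0,"dy":0,"dz":0,"wx":0,"wy":0,"wz":0.3},{"gripper":0.7,"dx":0,"dy":0,"dz":0,"wx":0,"wy":0,"wz":0.4},{"gripper":0.7,"dx":0,"dy":0,"dz":0,"wx":0,"wy":0,"wz":0.49},{"gripper":0.7,"dx":0,"dy":0,"dz":0,"wx":0,"wy":0,"wz":0.49},{"gripper":0.7,"dx":0,"dy":0,"dz":0,"wx":0,"wy":0,"wz":0.49}]' | tail -6; python3 lt.py w6 .498 .233; python3 - <<'E'
from h import *
z=np.load("C_w6.npz");C=(z["K"],z["R"],z["t"]);f=cv2.imread("pics/w6.png");c=proj("wrist",(.498,.233,.055),C).astype(int);print(c)
x0=max(c[0]-50,0);y0=max(c[1]-45,0);a=cv2.resize(f[y0:y0+90,x0:x0+100],None,fx=6,fy=6,interpolation=cv2.INTER_CUBIC);cv2.imwrite("pics/c6.png",np.clip(a*1.4,0,255).astype(np.uint8));print(x0,y0)
E
```

```text
t: 13.9
tcp_pos: [0.5572, 0.2777, 0.2495]
ee_rot: [[-0.788, 0.616, 0.003], [0.616, 0.788, 0.001], [-0.001, 0.003, -1.0]]
contact_force: [0.1, -0.5, 0.1]
width: 0.0598
grasp_force: 0.0
t: 14.57
tcp_pos: [0.5564, 0.2779, 0.2491]
ee_rot: [[-0.125, 0.992, 0.002], [0.992, 0.125, 0.001], [0.001, 0.002, -1.0]]
contact_force: [0.3, -0.0, 0.0]
width: 0.0598
grasp_force: 0.0
t: 15.23
tcp_pos: [0.5561, 0.2779, 0.2485]
ee_rot: [[0.612, 0.791, 0.001], [0.791, -0.612, 0.001], [0.001, 0.001, -1.0]]
contact_force: [-0.8, -0.8, -0.8]
width: 0.0595
grasp_force: 0.0
t: 15.73
tcp_pos: [0.5557, 0.278, 0.2479]
ee_rot: [[0.861, 0.508, 0.001], [0.508, -0.861, 0.0], [0.001, 0.0, -1.0]]
contact_force: [-0.6, -0.1, -0.1]
width: 0.0597
grasp_force: 0.0
cam [0.62660521 0.31970731 0.41587553]
proj base/top [324.68287045 210.12669325] [326.64605059 244.85953649]
[326. 227.] 0.96 1825 [ 53.  73. 101.] [325. 228.] [63. 36.] 90
[315. 305.] 0.9 3629 [ 89.  77. 116.] [317. 305.] [98. 42.] 90
[395. 244.] 0.69 1158 [78. 38. 63.] [401. 250.] [64. 33.] 37
[259. 231.] 0.63 1648 [110.  72.  58.] [260. 234.] [35. 64.] 19
[402. 189.] 0.6 4386 [32. 58. 90.] [401. 189.] [98. 55.] 46
[552. 246.] 0.21 15220 [66. 79. 71.] [557. 264.] [166. 158.] 1
[325 225]
275 180
```

View pics/c6.png

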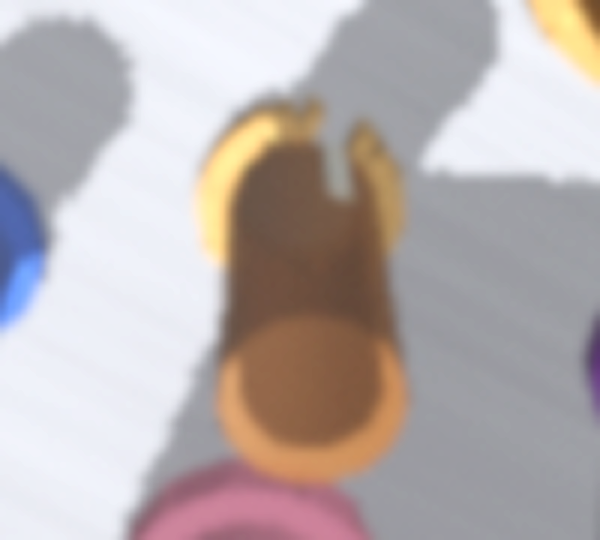

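The notch shows clearly at crop (338,115), with the white stripe running to (345,198). I'll work out the tube's centre and notch heading from the pixels.

```bash
python3 - <<'E'
from h import *
from scipy.optimize import least_squares
z=np.load("C_w6.npz");C=(z["K"],z["R"],z["t"])
th=np.linspace(0,2*np.pi,181)
ring=lambda c,r,zz:np.array([proj("wrist",[c[0]+r*np.cos(a),c[1]+r*np.sin(a),zz],C) for a in th])
P=lambda x,y:np.array([275+x/6-.4,180+y/6-.4])
def res(c):
    o=ring(c,.024,.012);o0=ring(c,.024,0);t=ring(c,.018,.11)
    return [min(o[:,0].min(),o0[:,0].min())-P(196,0)[0],max(o[:,0].max(),o0[:,0].max())-P(406,0)[0],t[:,0].min()-P(217,0)[0],t[:,0].max()-P(409,0)[0],t[:,1].max()-P(0,487)[1],min(o0[:,1].min(),o[:,1].min())-P(0,97)[1]]
r=least_squares(res,[.498,.233],diff_step=1e-4);c=r.x;print("tube",c,np.round(r.fun,1))
for e in range(-20,51,5):
    d=np.array([np.cos(np.radians(e)),np.sin(np.radians(e))])
    print(e,[((proj("wrist",[*(c+rr*d),zz],C)+.4-[275,180])*6).round().tolist() for rr,zz in((.024,0),(.024,.012),(.018,.012),(.018,.025))])
print(arm.get_state()["tcp_pos"])
E
```

```text
tube [0.49603066 0.23174548] [ 0.5 -0.3 -0.3  0.2  0.  -0. ]
-20 [[379.0, 132.0], [383.0, 149.0], [362.0, 164.0], [365.0, 184.0]]
-15 [[374.0, 126.0], [377.0, 142.0], [358.0, 160.0], [361.0, 179.0]]
-10 [[367.0, 120.0], [370.0, 136.0], [353.0, 155.0], [356.0, 175.0]]
-5 [[360.0, 115.0], [363.0, 131.0], [348.0, 151.0], [350.0, 171.0]]
0 [[353.0, 110.0], [355.0, 126.0], [342.0, 148.0], [344.0, 167.0]]
5 [[345.0, 106.0], [348.0, 122.0], [336.0, 145.0], [338.0, 164.0]]
10 [[337.0, 103.0], [339.0, 119.0], [330.0, 142.0], [332.0, 161.0]]
15 [[329.0, 100.0], [331.0, 116.0], [323.0, 140.0], [325.0, 159.0]]
20 [[320.0, 98.0], [322.0, 114.0], [317.0, 139.0], [318.0, 158.0]]
25 [[311.0, 97.0], [313.0, 113.0], [310.0, 138.0], [311.0, 157.0]]
30 [[302.0, 97.0], [303.0, 113.0], [303.0, 138.0], [304.0, 156.0]]
35 [[293.0, 97.0], [294.0, 113.0], [296.0, 138.0], [297.0, 157.0]]
40 [[285.0, 98.0], [285.0, 114.0], [289.0, 139.0], [290.0, 158.0]]
45 [[276.0, 100.0], [276.0, 116.0], [283.0, 140.0], [283.0, 159.0]]
50 [[267.0, 102.0], [268.0, 118.0], [276.0, 142.0], [277.0, 161.0]]
[0.55559147 0.27799784 0.24764386]
```

```bash
python3 - <<'E'
from h import *
z=np.load("C_w6.npz");C=(z["K"],z["R"],z["t"])
for n,p in(("blue",(259,232)),("purple",(398,247)),("pink",(316,305))): print(n,onz("wrist",p,.05,C))
print(rows(Rdown(-83),(.496,.2318,.245)))
s=arm.get_state();print(s["joints"])
E
```

```text
blue [0.44333912 0.30176369 0.05      ]
purple [0.51796891 0.1299599  0.05      ]
pink [0.37901265 0.17742105 0.05      ]
(array([-0.0997,  0.0128,  0.0035]), array([-1.000e-04, -6.000e-04,  5.214e-01]))
[ 2.64443611e+01  1.78775286e+01  9.15557700e+01 -1.75075337e-03
  7.05377652e+01  8.59814435e+01]
```

```bash
python3 -m pendant '[{"gripper":0.7,"dx":-0.05,"dy":0.0064,"dz":0,"wx":0,"wy":0,"wz":0.15},{"gripper":0.7,"dx":-0.0997,"dy":0.0128,"dz":0,"wx":0,"wy":0,"wz":0.3},{"gripper":0.7,"dx":-0.0997,"dy":0.0128,"dz":0,"wx":0,"wy":0,"wz":0.45},{"gripper":0.7,"dx":-0.0997,"dy":0.0128,"dz":0,"wx":0,"wy":0,"wz":0.521},{"gripper":0.7,"dx":-0.0997,"dy":0.0128,"dz":0,"wx":0,"wy":0,"wz":0.521},{"gripper":0.7,"dx":-0.0997,"dy":0.0128,"dz":0,"wx":0,"wy":0,"wz":0.521}]'; python3 - <<'E'
from h import *
print(rows(Rdown(-83),(.496,.2318,.060)))
E
```

```text
t: 16.33
tcp_pos: [0.4958, 0.2322, 0.2476]
ee_rot: [[0.993, 0.122, 0.001], [0.122, -0.993, 0.0], [0.001, -0.0, -1.0]]
contact_force: [0.2, -0.4, 0.2]
width: 0.0596
grasp_force: 0.0
(array([0.    , 0.0006, 0.2501]), array([-0.0003, -0.0008,  0.    ]))
```

```bash
python3 -m pendant '[{"gripper":0.7,"dx":0,"dy":0,"dz":0.05,"wx":0,"wy":0,"wz":0},{"gripper":0.7,"dx":0,"dy":0,"dz":0.1,"wx":0,"wy":0,"wz":0},{"gripper":0.7,"dx":0,"dy":0,"dz":0.15,"wx":0,"wy":0,"wz":0},{"gripper":0.7,"dx":0,"dy":0,"dz":0.2,"wx":0,"wy":0,"wz":0},{"gripper":0.7,"dx":0,"dy":0,"dz":0.24,"wx":0,"wy":0,"wz":0},{"gripper":0.7,"dx":0,"dy":0,"dz":0.25,"wx":0,"wy":0,"wz":0},{"gripper":0.7,"dx":0,"dy":0,"dz":0.25,"wx":0,"wy":0,"wz":0},{"gripper":0.7,"dx":0,"dy":0,"dz":0.25,"wx":0,"wy":0,"wz":0}]' 35; python3 -m pendant '[{"gripper":0.2,"dx":0,"dy":0,"dz":0,"wx":0,"wy":0,"wz":0},{"gripper":0.2,"dx":0,"dy":0,"dz":0,"wx":0,"wy":0,"wz":0},{"gripper":0.2,"dx":0,"dy":0,"dz":0,"wx":0,"wy":0,"wz":0},{"gripper":0.2,"dx":0,"dy":0,"dz":0,"wx":0,"wy":0,"wz":0},{"gripper":0.2,"dx":0,"dy":0,"dz":0,"wx":0,"wy":0,"wz":0},{"gripper":0.2,"dx":0,"dy":0,"dz":0,"wx":0,"wy":0,"wz":0}]' 35
```

```text
t: 17.0
tcp_pos: [0.4963, 0.2325, 0.0605]
ee_rot: [[0.993, 0.119, 0.0], [0.119, -0.993, 0.0], [0.0, -0.0, -1.0]]
contact_force: [0.6, -0.3, 0.1]
width: 0.06
grasp_force: 0.0
t: 17.5
tcp_pos: [0.4971, 0.2328, 0.0619]
ee_rot: [[0.993, 0.118, 0.004], [0.118, -0.993, 0.002], [0.004, -0.001, -1.0]]
contact_force: [-0.2, -1.3, 6.6]
width: 0.0345
grasp_force: 34.2
```

Tube held (34.5 mm opening, 34 N). I'll lift it and carry it to the pre-insert pose.

```bash
cat >> h.py <<'E'
AX=np.array([.6335,-.0800]);PA=np.radians(186.7)
def pegframe(psi=0):
    u=np.array([np.cos(PA),np.sin(PA),0]);b=np.radians(28);a=np.sin(b)*u+np.array([0,0,np.cos(b)])
    e2=np.cross(a,-u);e2/=np.linalg.norm(e2);e1=np.cross(e2,a);o=np.array([*AX,.1])+.075*u
    x=np.cos(psi)*e1+np.sin(psi)*e2;return o,a,x
def target(s,psi,L=.061):
    o,a,x=pegframe(psi);z=-a;return np.c_[x,np.cross(z,x),z],o+a*(s+L)
def where(L=.061):
    "TCP in peg frame: e1,e2,mouth height s (mm), psi, tilt error deg, force in peg frame"
    st=arm.get_state();o,a,x=pegframe();F=np.c_[x,np.cross(a,x),a];p=F.T@(np.array(st["tcp_pos"])-o)*1e3;R=np.array(st["ee_rot"])
    q=F.T@R[:,0];zz=F.T@R[:,2]
    print("t %.2f"%st["t"],"p",p[:2].round(1),"s %.1f"%(p[2]-L*1e3),"psi %.3f"%np.arctan2(q[1],q[0]),"tilt",np.degrees(zz[:2]).round(2),"F",(F.T@np.array(st["contact_force"])).round(1),"T",(F.T@np.array(st["torque"])).round(2),"w %.4f g %.0f"%(st["width"],st["grasp_force"]))
E
python3 -m pendant '[{"gripper":0.2,"dx":0,"dy":0,"dz":-0.03,"wx":0,"wy":0,"wz":0},{"gripper":0.2,"dx":0,"dy":0,"dz":-0.08,"wx":0,"wy":0,"wz":0},{"gripper":0.2,"dx":0,"dy":0,"dz":-0.13,"wx":0,"wy":0,"wz":0},{"gripper":0.2,"dx":0,"dy":0,"dz":-0.18,"wx":0,"wy":0,"wz":0},{"gripper":0.2,"dx":0,"dy":0,"dz":-0.23,"wx":0,"wy":0,"wz":0},{"gripper":0.2,"dx":0,"dy":0,"dz":-0.28,"wx":0,"wy":0,"wz":0},{"gripper":0.2,"dx":0,"dy":0,"dz":-0.32,"wx":0,"wy":0,"wz":0},{"gripper":0.2,"dx":0,"dy":0,"dz":-0.32,"wx":0,"wy":0,"wz":0}]'; python3 -m pendant '[{"gripper":0.2,"dx":0,"dy":0,"dz":0,"wx":0,"wy":0,"wz":0},{"gripper":0.2,"dx":0,"dy":0,"dz":0,"wx":0,"wy":0,"wz":0}]' |tail -4; python3 - <<'E'
from h import *
R,p=target(.085,.08);print(rows(R,p+[0,0,.08]),p)
E
```

```text
t: 18.17
tcp_pos: [0.4984, 0.2335, 0.3081]
ee_rot: [[0.993, 0.118, 0.011], [0.118, -0.993, 0.005], [0.012, -0.004, -1.0]]
contact_force: [0.3, 0.4, -1.3]
width: 0.0343
grasp_force: 35.4
ee_rot: [[0.993, 0.118, 0.0], [0.118, -0.993, 0.0], [0.0, -0.0, -1.0]]
contact_force: [-0.6, 0.1, -2.3]
width: 0.0341
grasp_force: 35.4
(array([-0.0571,  0.4345, -0.0124]), array([-0.0253,  0.6218, -0.0983])) [ 0.49093746 -0.09674725  0.22891035]
```

```bash
python3 -m pendant '[{"gripper":0.2,"dx":-0.007,"dy":0.03,"dz":-0.0124,"wx":0,"wy":0,"wz":0},{"gripper":0.2,"dx":-0.014,"dy":0.08,"dz":-0.0124,"wx":0,"wy":0,"wz":0},{"gripper":0.2,"dx":-0.02,"dy":0.135,"dz":-0.0124,"wx":0,"wy":0,"wz":0},{"gripper":0.2,"dx":-0.03,"dy":0.19,"dz":-0.0124,"wx":0,"wy":0.1,"wz":0},{"gripper":0.2,"dx":-0.04,"dy":0.245,"dz":-0.0124,"wx":-0.005,"wy":0.2,"wz":-0.02},{"gripper":0.2,"dx":-0.05,"dy":0.3,"dz":-0.0124,"wx":-0.01,"wy":0.3,"wz":-0.04},{"gripper":0.2,"dx":-0.0571,"dy":0.35,"dz":-0.0124,"wx":-0.018,"wy":0.4,"wz":-0.06},{"gripper":0.2,"dx":-0.0571,"dy":0.39,"dz":-0.0124,"wx":-0.022,"wy":0.5,"wz":-0.08}]'; python3 -m pendant '[{"gripper":0.2,"dx":0,"dy":0.02,"dz":0,"wx":0,"wy":0.05,"wz":0},{"gripper":0.2,"dx":0,"dy":0.03,"dz":0,"wx":0,"wy":0.1,"wz":0},{"gripper":0.2,"dx":0,"dy":0.03,"dz":0,"wx":0,"wy":0.1,"wz":0},{"gripper":0.2,"dx":0,"dy":0.03,"dz":0,"wx":0,"wy":0.1,"wz":0}]'|tail -3; python3 - <<'E'
from h import *
R,p=target(.080,.08);print(rows(R,p),p);where();print(arm.get_state()["joints"])
E
```

```text
t: 19.0
tcp_pos: [0.4854, -0.0654, 0.3075]
ee_rot: [[0.907, 0.175, 0.382], [0.174, -0.984, 0.039], [0.383, 0.031, -0.923]]
contact_force: [0.9, 0.4, -1.5]
width: 0.0341
grasp_force: 35.6
contact_force: [0.0, -0.5, -2.2]
width: 0.0343
grasp_force: 35.8
(array([-0.0485,  0.0117,  0.1005]), array([-0.0034,  0.0265, -0.0215])) [ 0.49326878 -0.09647338  0.22449561]
t 19.33 p [37.3 11. ] s 154.6 psi 0.063 tilt [-1.2   0.07] F [-1.1 -0.5 -1.9] T [-0.02  0.35 -0.03] w 0.0343 g 36
[-18.2270577  -10.76962062 119.76771484  15.04386642  47.41648963
  53.53978214]
```

```bash
python3 -m pendant '[{"gripper":0.2,"dx":-0.0485,"dy":0.0117,"dz":0.04,"wx":-0.0034,"wy":0.0265,"wz":-0.0215},{"gripper":0.2,"dx":-0.0485,"dy":0.0117,"dz":0.08,"wx":-0.0034,"wy":0.0265,"wz":-0.0215},{"gripper":0.2,"dx":-0.0485,"dy":0.0117,"dz":0.1005,"wx":-0.0034,"wy":0.0265,"wz":-0.0215},{"gripper":0.2,"dx":-0.0485,"dy":0.0117,"dz":0.1005,"wx":-0.0034,"wy":0.0265,"wz":-0.0215},{"gripper":0.2,"dx":-0.0485,"dy":0.0117,"dz":0.1005,"wx":-0.0034,"wy":0.0265,"wz":-0.0215},{"gripper":0.2,"dx":-0.0485,"dy":0.0117,"dz":0.1005,"wx":-0.0034,"wy":0.0265,"wz":-0.0215}]'; python3 - <<'E'
from h import *
where();R,p=target(.080,.08);print(rows(R,p))
# where is the tube mouth / peg in the wrist picture
C=cam("wrist");f=arm.grab_frame("wrist");cv2.imwrite("pics/w7.png",f);fs=arm.grab_frame("scene");cv2.imwrite("pics/s7.png",fs)
o,a,x=pegframe()
print("wrist: peg tip",proj("wrist",o+.071*a,C),"mouth",proj("wrist",o+.08*a,C))
print("scene: seat",proj("scene",o),"tip",proj("scene",o+.071*a),"mouth",proj("scene",o+.08*a),"top",proj("scene",o+.19*a))
hsv=cv2.cvtColor(fs,cv2.COLOR_BGR2HSV)
E
```

```text
t: 19.83
tcp_pos: [0.4958, -0.0956, 0.2272]
ee_rot: [[0.862, 0.19, 0.469], [0.186, -0.981, 0.056], [0.471, 0.039, -0.881]]
contact_force: [0.5, -0.2, -1.2]
width: 0.034
grasp_force: 35.7
t 19.83 p [3.6 0.6] s 81.1 psi 0.084 tilt [0.21 0.03] F [-0.2 -0.3 -1.2] T [0.04 0.39 0.03] w 0.0340 g 36
(array([-0.0048,  0.0004,  0.0015]), array([-0.0003, -0.0048,  0.0052]))
wrist: peg tip [317.95108949 206.99551947] mouth [317.95204079 210.81533934]
scene: seat [321.0341081  234.81372015] tip [311.92550947 217.92704055] mouth [310.73791485 215.72532648] top [295.58086294 187.62525427]
```

```bash
python3 -m pendant '[{"gripper":0.2,"dx":0,"dy":0,"dz":0,"wx":0,"wy":0,"wz":0},{"gripper":0.2,"dx":0,"dy":0,"dz":0,"wx":0,"wy":0,"wz":0},{"gripper":0.2,"dx":0,"dy":0,"dz":0,"wx":0,"wy":0,"wz":0}]'>/dev/null; python3 - <<'E'
from h import *
where();R,p=target(.080,.08);print(rows(R,p))
fs=cv2.imread("pics/s7.png");f=cv2.imread("pics/w7.png")
a=cv2.resize(fs[165:265,265:375],(440,400),interpolation=cv2.INTER_CUBIC);b=cv2.resize(f[130:230,272:362],(360,400),interpolation=cv2.INTER_CUBIC)
cv2.imwrite("pics/c7.png",np.clip(np.hstack([a,b])*1.4,0,255).astype(np.uint8))
E
```

```text
t 20.18 p [ 3. -0.] s 81.3 psi 0.083 tilt [ 0.26 -0.04] F [-1.9 -0.4 -1.6] T [-0.01  0.44 -0.03] w 0.0338 g 36
(array([-0.004 , -0.0004,  0.0017]), array([ 0.0013, -0.0058,  0.0038]))
```

View pics/c7.png

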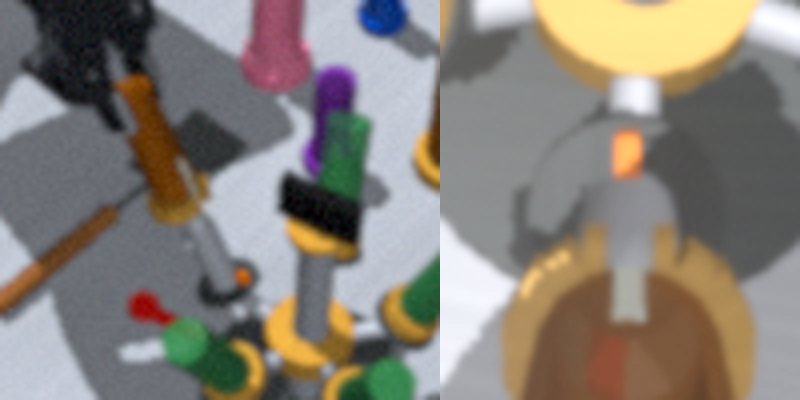

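The right pane (wrist view) shows key at (627,153), peg centre x≈630, collar centre x≈629 and notch/stripe x≈629–633, all on one line. I'll shift about 2 mm toward the peg's axis and slide on.

```bash
python3 -m pendant '[{"gripper":0.2,"dx":-0.003,"dy":0,"dz":0,"wx":0,"wy":-0.005,"wz":0},{"gripper":0.2,"dx":-0.003,"dy":0,"dz":0.008,"wx":0,"wy":-0.005,"wz":0},{"gripper":0.2,"dx":-0.003,"dy":0,"dz":0.014,"wx":0,"wy":-0.005,"wz":0},{"gripper":0.2,"dx":-0.003,"dy":0,"dz":0.02,"wx":0,"wy":-0.005,"wz":0},{"gripper":0.2,"dx":-0.003,"dy":0,"dz":0.026,"wx":0,"wy":-0.005,"wz":0},{"gripper":0.2,"dx":-0.003,"dy":0,"dz":0.026,"wx":0,"wy":-0.005,"wz":0}]'>/dev/null; python3 -c "
from h import *
where()"
```

```text
t 20.68 p [-0.2  0. ] s 60.2 psi 0.082 tilt [-0.09  0.01] F [-0.2  0.9 -1.8] T [0.03 0.27 0.04] w 0.0342 g 36
```

```bash
python3 -m pendant '[{"gripper":0.2,"dx":0,"dy":0,"dz":0.008,"wx":0,"wy":0,"wz":0},{"gripper":0.2,"dx":0,"dy":0,"dz":0.016,"wx":0,"wy":0,"wz":0},{"gripper":0.2,"dx":0,"dy":0,"dz":0.024,"wx":0,"wy":0,"wz":0},{"gripper":0.2,"dx":0,"dy":0,"dz":0.032,"wx":0,"wy":0,"wz":0},{"gripper":0.2,"dx":0,"dy":0,"dz":0.032,"wx":0,"wy":0,"wz":0},{"gripper":0.2,"dx":0,"dy":0,"dz":0.032,"wx":0,"wy":0,"wz":0}]'>/dev/null; python3 -c "
from h import *
where()"
```

```text
t 21.18 p [ 0. -0.] s 36.8 psi 0.083 tilt [-0.07 -0.01] F [ 0.1  0.2 -1.5] T [0.03 0.23 0.02] w 0.0344 g 36
```

```bash
python3 -m pendant '[{"gripper":0.2,"dx":0,"dy":0,"dz":0.008,"wx":0,"wy":0,"wz":0},{"gripper":0.2,"dx":0,"dy":0,"dz":0.016,"wx":0,"wy":0,"wz":0},{"gripper":0.2,"dx":0,"dy":0,"dz":0.022,"wx":0,"wy":0,"wz":0},{"gripper":0.2,"dx":0,"dy":0,"dz":0.028,"wx":0,"wy":0,"wz":0},{"gripper":0.2,"dx":0,"dy":0,"dz":0.03,"wx":0,"wy":0,"wz":0},{"gripper":0.2,"dx":0,"dy":0,"dz":0.03,"wx":0,"wy":0,"wz":0}]'>/dev/null; python3 -c "
from h import *
where()"
```

```text
t 21.68 p [ 0.1 -0.1] s 14.3 psi 0.083 tilt [-0.05 -0.01] F [-0.8  0.9 -2. ] T [0.15 0.2  0.  ] w 0.0342 g 36
```

Still free at s = 14 mm. Now in small steps past the key's top (10 mm).

```bash
python3 -m pendant '[{"gripper":0.2,"dx":0,"dy":0,"dz":0.003,"wx":0,"wy":0,"wz":0},{"gripper":0.2,"dx":0,"dy":0,"dz":0.006,"wx":0,"wy":0,"wz":0},{"gripper":0.2,"dx":0,"dy":0,"dz":0.008,"wx":0,"wy":0,"wz":0},{"gripper":0.2,"dx":0,"dy":0,"dz":0.008,"wx":0,"wy":0,"wz":0},{"gripper":0.2,"dx":0,"dy":0,"dz":0.008,"wx":0,"wy":0,"wz":0}]'>/dev/null; python3 -c "
from h import *
where()"
```

```text
t 22.10 p [ 0.3 -0.2] s 8.7 psi 0.083 tilt [-0.02 -0.03] F [-0.1  0.6 -1.8] T [ 0.17  0.23 -0.03] w 0.0342 g 36
```

```bash
python3 -m pendant '[{"gripper":0.2,"dx":0,"dy":0,"dz":0.002,"wx":0,"wy":0,"wz":0},{"gripper":0.2,"dx":0,"dy":0,"dz":0.004,"wx":0,"wy":0,"wz":0},{"gripper":0.2,"dx":0,"dy":0,"dz":0.006,"wx":0,"wy":0,"wz":0},{"gripper":0.2,"dx":0,"dy":0,"dz":0.006,"wx":0,"wy":0,"wz":0},{"gripper":0.2,"dx":0,"dy":0,"dz":0.006,"wx":0,"wy":0,"wz":0}]'>/dev/null; python3 -c "
from h import *
where()"
```

```text
t 22.52 p [ 0.3 -0.2] s 4.1 psi 0.083 tilt [-0.02 -0.03] F [ 0.2  1.1 -2.3] T [ 0.11  0.26 -0.02] w 0.0341 g 36
```

The tube is past the key's top without contact, so the notch appears to be over the key. Down to the seat.

```bash
python3 -m pendant '[{"gripper":0.2,"dx":0,"dy":0,"dz":0.001,"wx":0,"wy":0,"wz":0},{"gripper":0.2,"dx":0,"dy":0,"dz":0.002,"wx":0,"wy":0,"wz":0},{"gripper":0.2,"dx":0,"dy":0,"dz":0.003,"wx":0,"wy":0,"wz":0},{"gripper":0.2,"dx":0,"dy":0,"dz":0.004,"wx":0,"wy":0,"wz":0},{"gripper":0.2,"dx":0,"dy":0,"dz":0.004,"wx":0,"wy":0,"wz":0},{"gripper":0.2,"dx":0,"dy":0,"dz":0.004,"wx":0,"wy":0,"wz":0}]'>/dev/null; python3 -c "
from h import *
where()"; python3 -m pendant '[{"gripper":0.2,"dx":0,"dy":0,"dz":0.001,"wx":0,"wy":0,"wz":0},{"gripper":0.2,"dx":0,"dy":0,"dz":0.0015,"wx":0,"wy":0,"wz":0},{"gripper":0.2,"dx":0,"dy":0,"dz":0.0015,"wx":0,"wy":0,"wz":0}]'>/dev/null; python3 -c "
from h import *
where()"
```

```text
t 23.02 p [ 0.3 -0.2] s 1.2 psi 0.083 tilt [-0.02 -0.03] F [-0.   0.4 -2.1] T [ 0.12  0.22 -0.07] w 0.0338 g 36
t 23.27 p [ 0.7 -0.4] s 0.3 psi 0.083 tilt [ 0.02 -0.05] F [-0.5  0.1  3.5] T [0.09 0.36 0.03] w 0.0344 g 36
```

```bash
python3 -m pendant '[{"gripper":0.2,"dx":0,"dy":0,"dz":0.001,"wx":0,"wy":0,"wz":0},{"gripper":0.2,"dx":0,"dy":0,"dz":0.001,"wx":0,"wy":0,"wz":0}]'>/dev/null; python3 -c "
from h import *
where()"; python3 -m pendant '[{"gripper":0.55,"dx":0,"dy":0,"dz":0,"wx":0,"wy":0,"wz":0},{"gripper":0.7,"dx":0,"dy":0,"dz":0,"wx":0,"wy":0,"wz":0},{"gripper":0.7,"dx":0,"dy":0,"dz":0,"wx":0,"wy":0,"wz":0},{"gripper":0.7,"dx":0,"dy":0,"dz":-0.02,"wx":0,"wy":0,"wz":0},{"gripper":0.7,"dx":0,"dy":0,"dz":-0.06,"wx":0,"wy":0,"wz":0},{"gripper":0.7,"dx":0,"dy":0,"dz":-0.1,"wx":0,"wy":0,"wz":0},{"gripper":0.7,"dx":0,"dy":0,"dz":-0.14,"wx":0,"wy":0,"wz":0},{"gripper":0.7,"dx":0,"dy":0,"dz":-0.16,"wx":0,"wy":0,"wz":0}]'; python3 - <<'E'
from h import *
from fit import hull
C=cam("wrist");f=arm.grab_frame("wrist");fs=arm.grab_frame("scene");cv2.imwrite("pics/w8.png",f);cv2.imwrite("pics/s8.png",fs)
where()
o,a,x=pegframe();c=proj("wrist",o,C).astype(int);print(c,proj("wrist",o+.11*a,C))
x0,y0=c[0]-45,c[1]-40
g=cv2.resize(f[y0:y0+100,x0:x0+90],(360,400),interpolation=cv2.INTER_CUBIC)
s=cv2.resize(fs[165:265,265:375],(440,400),interpolation=cv2.INTER_CUBIC)
im=np.clip(np.hstack([s,g])*1.4,0,255).astype(np.uint8)
for s0,s1,r in((.0,.012,.024),(.012,.11,.018)):
    h=hull("scene",cam("scene"),*AX,PA,s0,s1,r).reshape(-1,2);cv2.polylines(im,[np.int32((h+.5-[265,165])*4)],True,(0,255,0),1)
    h=hull("wrist",C,*AX,PA,s0,s1,r).reshape(-1,2);cv2.polylines(im,[np.int32((h+.5-[x0,y0])*4+[440,0])],True,(0,255,0),1)
cv2.imwrite("pics/c8.png",im)
E
```

```text
t 23.43 p [ 1.1 -0.5] s 0.0 psi 0.083 tilt [ 0.07 -0.06] F [-1.8 -0.5 17. ] T [0.11 0.53 0.03] w 0.0338 g 37
t: 24.1
tcp_pos: [0.4749, -0.0991, 0.2622]
ee_rot: [[0.863, 0.188, 0.468], [0.185, -0.981, 0.053], [0.469, 0.041, -0.882]]
contact_force: [1.8, -1.2, 0.8]
width: 0.0599
grasp_force: 0.0
t 24.20 p [ 2.2 -0.9] s 121.6 psi 0.083 tilt [ 0.23 -0.17] F [-0.7  0.6 -0.7] T [ 0.    0.23 -0.  ] w 0.0597 g 0
[316 172] [316.62988509 203.49860196]
```

View pics/c8.png

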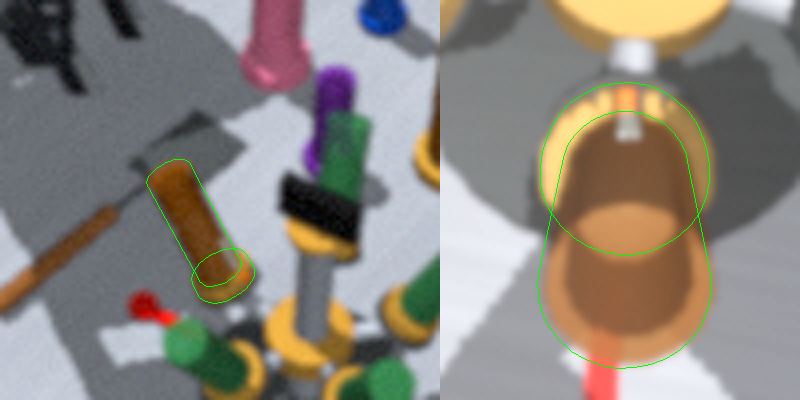

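The overlay fits the hung tube: the collar is on the seat with the orange key visible in the notch at (627,100). Last check is the head angle, from the same pictures.

```bash
python3 - <<'E'
from fit import *
x,r=fit(cv2.imread("pics/s8.png"),"scene",cam("scene"),[.632,-.075,np.radians(186)]);print(x[:2],np.degrees(x[2]),r.round(1))
f=arm.grab_frame("wrist");C=cam("wrist")
x,r=fit(f,"wrist",C,[.6335,-.08,np.radians(186)]);print(x[:2],np.degrees(x[2]),r.round(1))
E
```

```text
[ 0.63174942 -0.07434856] 186.66865913583396 [-1.1  1.3  0.7  0.9 -0.1  0.7  0.5 -3.4]
[ 0.63317502 -0.08026798] 186.80065596038685 [-0.5 -0.2  0.2 -0.8  0.5  2.5 -0.1 -0.9]
```

The head is still at 186.7°, over the pointer at 186.2°. The gripper is clear, so I'll hand in.

```bash
python3 -c "
from workcell import arm
print(arm.hand_in())"
```

```text
the job is handed in; nothing more can be done
None
```

I turned the bare peg to within about 0.5° of the red pointer, hung the small amber tube on it with its notch over the key and its collar on the seat, and handed the job in at about 24 s with the robot clear of everything; no verdict came back.

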